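# Load a small cheese press, shut its keeper and ratchet it down to the pressure ring

### The arm

A 6-joint arm with a two-finger parallel gripper is mounted at the origin on a cart in front of the work surface, level with it; the furniture and walls round the work are solid. World frame = base frame: x ahead of the robot, y to its left, z up, the work surface at z = 0. Lengths are in m, angles in rad, forces in N, time in s.
With the tool pointing down it reaches from about 0.375 to 0.975 m from the base axis. Payload 3.8 kg.
Tool frame: the origin (TCP) lies between the finger pads, 19 mm behind the fingertips; this is the grasp point; z points along the fingers, y is the line along which they close (so a half turn about z gives the same grasp; the last joint's range is limited). The gripper opens to 88 mm and grips with 3 to 60 N. Pads are 18 mm wide; open, the fingers measure 123 mm over their backs; the gripper's body (75 mm by 187 mm) begins 45 mm behind the grasp point.
Start: joints at [1.115, 0.264, 1.604, -0, 1.274, -0.037], TCP at [0.274, 0.617, 0.257] pointing down, gripper open.
Joint ranges: [-2.63, 2.63], [-0.94, 2.18], [0.31, 2.57], [-1.31, 4.45], [0, 2.66], [-2.55, 2.55]. Speed limits (rad/s): [2.57, 2.57, 3.14, 3.14, 3.14, 3.14].

### API

Orientations are given as a rotation vector (axis times angle).
In Python, from plant import ctrl gives the robot as it stands.
- The arm moves only by the tool jog_arm, never from a script. Its arguments are lists of equal length, an entry for each row: "hand": the opening, from -1 (shut) to 1 (fully open); "linear": the shift along the tool's x, y, z each as a share of 0.06 m, from -1 to 1, a list of three; "twist": the turn, a rotation vector about the tool's x, y, z each as a share of 360 degrees, from -1 to 1, a list of three. In form: {"hand": [hand, ...], "linear": [[x, y, z], ...], "twist": [[ax, ay, az], ...]}. A call has 1 to 12 rows; each row shifts and turns the commanded pose from where the row before left it, along the tool's axes as they then stand; what a row does not reach is not made up. A row lasts 1/8 s, in which the tool goes at most 62.5 mm and 10.7 degrees, less where a joint would pass 70% of its speed; a pose out of reach is approached as far as the arm can. A call with a number of a shift or a turn outside -1 to 1 is refused whole. A call with a gripper value outside its range is refused whole. The fingers move at their own pace and stop on an object; "force" is the grip in N (left out, the last holds). Time passes only in rows, so rows that do not move let the fingers close. It gives the time, the measured TCP pose, the force, the opening and the grip force at its end, in the units of the state.
- ctrl.observe(): the state, without advancing time (a new reading comes with each control period).
- ctrl.grab_frame(name): name is "scene" or "top"; returns a dict with "color" (384x512x3 uint8, red, green, blue), "K" (3x3 intrinsics, pixels), "origin" and "attitude" of the camera in the world. Camera axes: x right, y up, looking along -z (the intrinsics and any distortion apply to the point x, -y, -z); pixel columns grow to the right and rows downward; lengths in m; the calibration is good to about 2 mm. A picture is of the moment at which its call begins. There is no depth.
- ctrl.close_job(): hands the job in; it is judged then, once.
The state is a dict: "time_s": time; "joint_positions": joint angles; "dq": joint speeds; "joint_efforts": joint torques, N m; "ee_pos": TCP position; "tool_rot": TCP orientation; "force": force on the tool from outside, world axes, zero at the start; "moment": the same for the moment, N m; "grip_width": opening from 0.0 (shut) to 1.0 (fully open); "finger_force": force on a finger pad.
Only numpy, scipy, OpenCV 4.12 (cv2) and the standard library are available. Lean on these libraries where they do the work, as an engineer would, in place of code of your own. Each camera call takes 0.05 s, during which the arm holds its last target. There are 200 camera calls.

### The job

Put the filled white cheese mould under pressure: carry it upright to the press and stand it centred on the ring mark of the base, right under the press foot; swing the steel keeper bar shut in front of it until it snaps home; only then pump the black-handled lever, one tooth a stroke, until the red ring on the foot's sprung stem has gone up into the cup while the blue ring still shows, and let the lever come back up. Move the ram only with its lever, do not pump too far, and leave the other things where they stand.

Things in the scene. Friction and masses are not known exactly. Their poses are not given: they have to be found in the camera images.
- press: fixed cheese press: beech board, aluminium column 320 mm high at its back, two guide arms over the board, toothed steel ram. Origin: underside of the board, straight below the ram's axis; x away from the open front, y to the left as you look in there, z up. The front looks half left towards the robot. Board: x -85 to 115, y -85 to 85, z 3 to 18 mm. Column: x 64 to 100 mm
- press_seat (a point): middle of the ring mark (70 mm across) on the board's top, 18 mm above its underside, where the mould must stand; axes as the press. The lower guide arm overhangs it from 187 mm up (press x -24 to 70, y -23 to 23 mm), so an upright tool runs into foot and arm: reach in from the open front, the tool leaning 30 to 45 degrees with its fingers towards press +x, closing along the press's y
- mould: white perforated cheese mould, upright cylinder 62 mm in diameter, 70 mm high, wooden follower on it whose block (24 mm in diameter) tops out at 90 mm. 0.2 to 0.37 kg. Stands on the hob left of the press. Origin: centre of the underside, z up. Grip it across its diameter, the TCP 46 to 54 mm above the underside and 0 to 6 mm short of the axis
- ram (a joint): how far the ram has come down, m: 0 fully up, 0.125 at most. A full lever stroke lowers it one tooth, 15 mm (the first one 4 to 19 mm, until the pawl finds a tooth); pawls keep it from going back (it settles back 1 mm under load). Starts at 0.012 to 0.030. With the mould on the seat the foot meets it at 0.095 and the right stroke, the 5th to 7th, ends at 0.107
- foot (a joint): how far the foot's stem is pushed up into the cup at the ram's lower end, m: 0 free, 0.026 hard up; spring of 600 N/m, 3 N preload. At 0.004 the upper, red ring has just gone into the cup (the lower arm hides it until the ram comes down), at 0.022 the blue ring starts to go; 0.010 to 0.012 is right. A full stroke too many drives it hard up
- foot_face (a point): centre of the underside of the white press foot, a disc 30 mm in diameter and 10 mm thick at the ram's lower end; starts 155 to 173 mm above the seat
- foot_pad: the white disc of the press foot; origin on the ram's axis, not to be pushed by the robot
- ram_cap: dark cap, 22 mm across, on the top of the ram, about 370 mm above the hob at the start, the highest point of the press (the head round it: press x -24 to 100, y -35 to 60 mm, up to 320 mm); not to be pushed by the robot
- lever (a joint): pump lever, rad: 0 resting up against its stop (0.15 rad above level), grows as it is pressed down, 0.30 at its lower stop, which a full stroke should reach. A spring brings it back up by itself. It takes 3 to 12 N at the handle
- lever_grip (a point): middle of the lever's black handle, on its axis. The handle, 25 mm in diameter and 70 mm long, sticks out along press -y, half right towards the robot, about 300 mm above the hob at rest. The hinge pin lies along the press's x at press y = 40 mm, z = 270 mm; this point is 205 mm from it, at press x = -13.5 mm, and sinks 61 mm in a full stroke. Press it down from above with closed fingers
- keeper (a joint): keeper bar, rad: 0 shut (across the front of the seat, pointing along press -y), grows as it swings out of the front, 1.57 pointing straight out to press -x, 2.3 at most. Starts at 1.4 to 1.85 and stays where it is left. A sprung ball resists between about 0.14 and 0.07 (3 N), then snaps it shut and holds it
- keeper_hinge (a point): keeper's upright hinge axis at the bar's mid height: press x = -44 mm, y = +66 mm, 22 mm above the base board's top. The steel bar is round, 10 mm thick
- keeper_end (a point): black ball, 17 mm, at the free end of the keeper bar, 146 mm from the hinge axis
- cup: small blue cup, 51 mm high, bystander
- salt_shaker: salt shaker, 90 mm high, bystander
- timer: round cream and steel kitchen timer, 49 mm high, bystander
- tape: roll of masking tape, 25 mm high, bystander
- tea_mug: mug with red stripes, 97 mm high, bystander

How it is judged:
On the way, in this order (a step that is already met when the one before it is completed fails the run):
1. the mould stands upright on the ring mark under the foot, within 12 mm of its middle, let go (horizontal distance between mould and press_seat below 0.012 m and z of mould in the frame of press_seat between -0.004 and 0.004 m and angle between mould's own z axis and vertical below 0.08 rad and contact force between the fingers and mould below 0.3 N), for 0.2 s.
2. the keeper bar is shut in its catch with the mould behind it and the foot not yet pressing (value of joint keeper below 0.03 rad and horizontal distance between mould and press_seat below 0.012 m and z of mould in the frame of press_seat between -0.004 and 0.004 m and angle between mould's own z axis and vertical below 0.08 rad and value of joint foot below 0.003 m), for 0.2 s.
3. the foot presses on the mould with the red ring in the cup and the blue ring showing (value of joint foot between 0.004 and 0.022 m and contact force between foot_pad and mould above 3 N and horizontal distance between mould and press_seat below 0.012 m and z of mould in the frame of press_seat between -0.004 and 0.004 m and angle between mould's own z axis and vertical below 0.08 rad), for 0.2 s.
At the end, for the whole second after the job is handed in: The mould stands upright on the seat (within 12 mm of the ring's middle), the keeper is shut in its catch (under 0.03 rad), the foot's stem is pushed in by 4 to 22 mm and the foot presses on the mould with over 3 N, the lever is back up (under 0.04 rad), the mould is let go and at rest (all of step 3 and contact force between the fingers and mould below 0.3 N and value of joint keeper below 0.03 rad and value of joint lever below 0.04 rad and linear speed of mould below 0.01 m/s); the robot touches nothing.
It fails at once if the press is pumped too far: the stem goes in beyond 23.5 mm (value of joint foot above 0.0235 m).
It fails at once if the robot pushes the ram or its foot directly (over 6 N) instead of working the lever (contact force between any of the arm, the fingers and ram_cap above 6 N or contact force between any of the arm, the fingers and foot_pad above 6 N).
It fails at once if the mould is tipped by more than 0.4 rad (angle between mould's own z axis and vertical above 0.4 rad).
It fails at once if a bystander is moved by more than 30 mm (distance of any of cup, salt_shaker, timer, tape, tea_mug from where it was at the start of the episode above 0.03 m).
It also fails if it takes over 64 s, if anything falls off the work surface, if the arm or the gripper's body presses on something with over 40 N, if the wrist force passes 120 N, or if a joint passes its speed limit or range.

## Working session

There is one attempt and no reset: what is moved stays moved. The work goes in short steps, Python scripts to look and compute and a tool call to move; the robot and the scene stay as the last step left them, time stands still between calls to the robot, and variables do not carry over. Pictures are saved under pics/ and viewed, at most 10 in all, crops included, and the job is handed in when it is done.

Besides the shell and the picture viewer there is one more tool, called after "Emit:" as name(argument=value, ...), one argument or row to a line, values as JSON. jog_arm: Moves the arm, as the interface text tells. Shift numbers are shares of 0.06 m and turn numbers shares of 360 degrees, none past 1 either way. Its arguments: {"type":"object","properties":{"hand":{"type":"array","items":{"type":"number"}},"linear":{"type":"array","items":{"type":"array","items":{"type":"number","minimum":-1,"maximum":1}}},"twist":{"type":"array","items":{"type":"array","items":{"type":"number","minimum":-1,"maximum":1}}},"force":{"type":"number"}},"required":["hand","linear","twist"]}

```bash
ls; mkdir -p pics
python3 - <<'E'
from plant import ctrl
import cv2,numpy as np
for n in("scene","top"):
    f=ctrl.grab_frame(n); cv2.imwrite(f"pics/{n}0.png",f["color"][:,:,::-1]); np.savez(f"pics/{n}0.npz",**f)
    print(n,f["K"].tolist(),f["origin"],f["attitude"],[k for k in f])
print(ctrl.observe())
E
```

```text
pics
scene [[439.82706903192803, 0.0, 254.43283282228492], [0.0, 439.82706903192803, 190.25156678595508], [0.0, 0.0, 1.0]] [-0.50881988 -0.80367221  1.03428104] [ 0.92468445 -0.46954213 -0.8027526 ] ['color', 'K', 'origin', 'attitude']
top [[423.4564252219439, 0.0, 249.1936720503537], [0.0, 423.4564252219439, 189.14157855425066], [0.0, 0.0, 1.0]] [-0.4435673   0.44195584  1.54284822] [ 0.41669459 -0.66125238 -1.87604971] ['color', 'K', 'origin', 'attitude']
{'time_s': 0.1, 'joint_positions': array([ 1.11508137e+00,  2.64669408e-01,  1.60521307e+00,  2.41119719e-06,
        1.27371500e+00, -3.68883347e-02]), 'dq': array([-4.14946550e-05, -1.00420976e-03, -4.30172629e-03, -3.02568794e-04,
       -6.13215995e-05,  5.81200179e-04]), 'joint_efforts': array([-4.32572506e-04, -5.03621221e+01, -3.58070111e+01,  7.30582327e-02,
        2.33010639e-02, -2.49057427e-05]), 'ee_pos': array([0.27424495, 0.61612212, 0.2562313 ]), 'tool_rot': array([-6.52992022e-01, -3.07247643e+00,  3.05276511e-03]), 'force': array([-0.24078848, -0.84893548, -0.04830894]), 'moment': array([ 0.05776452,  0.00794557, -0.00209543]), 'finger_force': 0.0, 'grip_width': 0.9985646884731558}
```

View pics/scene0.png

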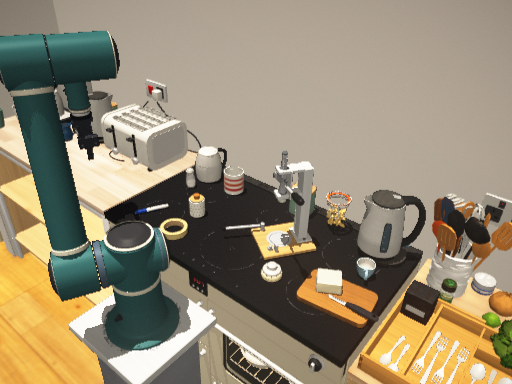

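View pics/top0.png

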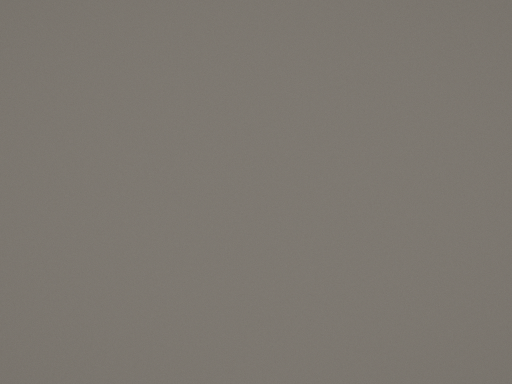

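```bash
cat > h.py <<'E'
import numpy as np,cv2
from scipy.spatial.transform import Rotation as R
def load(p): return dict(np.load(p))
def proj(f,P):
    p=(np.atleast_2d(P)-f["origin"])@R.from_rotvec(f["attitude"]).as_matrix()
    p=p*[1,-1,-1]; q=p@f["K"].T
    return q[:,:2]/q[:,2:]
def ray(f,uv):
    d=np.linalg.inv(f["K"])@[uv[0],uv[1],1]; d=d*[1,-1,-1]
    return R.from_rotvec(f["attitude"]).as_matrix()@d
def atz(f,uv,z):
    d=ray(f,uv); return f["origin"]+d*(z-f["origin"][2])/d[2]
def tri(fs,uvs):
    A=np.zeros((3,3));b=np.zeros(3)
    for f,u in zip(fs,uvs):
        d=ray(f,u);d/=np.linalg.norm(d);M=np.eye(3)-np.outer(d,d);A+=M;b+=M@f["origin"]
    return np.linalg.solve(A,b)
E
python3 - <<'E'
from h import *
s=load("pics/scene0.npz");t=load("pics/top0.npz")
print("scene axis",ray(s,(254,190)),"top axis",ray(t,(249,189)), "top up",ray(t,(249,89)))
print("robot base proj",proj(s,[[0,0,0],[.274,.616,.256]]),proj(t,[[.5,0,0],[.274,.616,.256]]))
print("top mean/std",t["color"].mean((0,1)),t["color"].std((0,1)))
print("mould?",atz(s,(197,216),0),"mug",atz(s,(234,193),0),"timer",atz(s,(272,280),0),"tape",atz(s,(174,238),0),"shaker",atz(s,(190,187),0))
for n,uv,z in (("boardL",(253,226),.018),("boardfront",(268,258),.018),("boardR",(315,247),.018),("capt",(284,152),.37)): print(n,atz(s,uv,z))
im=s["color"][:,:,::-1][130:290,150:330]
cv2.imwrite("pics/c1.png",cv2.resize(im,None,fx=3.7,fy=3.7,interpolation=cv2.INTER_CUBIC))
E
```

```text
scene axis [ 0.66658187  0.51951809 -0.53457541] top axis [ 0.56528646 -0.25019358 -0.78603735] top up [ 0.73769708 -0.31922909 -0.64017319]
robot base proj [[142.32411496 319.62512937]
 [ 87.43448663 148.6615162 ]] [[253.20671923 219.90509863]
 [107.540079   288.36795894]]
top mean/std [124.69678752 119.55595907 112.24367269] [1.5008988  1.50794125 1.51965698]
mould? [0.4793747  0.25167344 0.        ] mug [0.70477752 0.2517699  0.        ] timer [ 0.38372792 -0.19505353  0.        ] tape [0.32445763 0.21680709 0.        ] shaker [0.61434194 0.43037697 0.        ]
boardL [0.55517303 0.0253395  0.018     ]
boardfront [ 0.44585268 -0.13006942  0.018     ]
boardR [ 0.60351767 -0.22321079  0.018     ]
capt [ 0.56608194 -0.08616514  0.37      ]
```

View pics/c1.png

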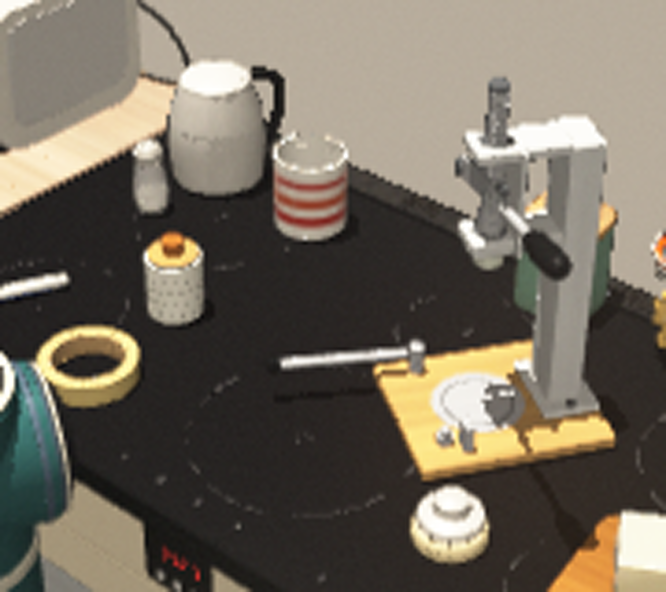

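```bash
cat > fit.py <<'E'
from h import *
from scipy.optimize import least_squares
s=load("pics/scene0.npz")
obs=[((-.085,.085,.018),(375,368)),((-.085,-.085,.018),(422,471)),((.115,-.085,.018),(615,437)),((0,0,.018),(478,402)),
 ((-.044,.066,.046),(417,342)),((.064,-.018,.320),(556,148)),((.100,-.018,.32),(604,150))]
def W(p,P): 
    c,n=np.cos(p[2]),np.sin(p[2]); P=np.atleast_2d(P); return np.c_[p[0]+c*P[:,0]-n*P[:,1],p[1]+n*P[:,0]+c*P[:,1],P[:,2]]
if __name__=="__main__":
    O=np.array([o[0] for o in obs]);U=np.array([o[1] for o in obs])/3.7+[150,130]
    r=least_squares(lambda p:(proj(s,W(p,O))-U).ravel(),[.55,-.1,-.8],loss="soft_l1")
    p=r.x; print("press",p,np.degrees(p[2])); print(np.c_[U,proj(s,W(p,O))-U].round(1))
    ub=np.array([273,368])/3.7+[150,130]; b=atz(s,ub,.04)
    h=W(p,[-.044,.066,.04])[0]; d=b-h; a=np.arctan2(d[1],d[0])-p[2]
    # press -y at 0, press -x at 1.57 : dir = angle -90deg - k
    print("ball",b,"len",np.hypot(*d[:2]),"keeper",(-np.pi/2-a)%(2*np.pi))
    cap=least_squares(lambda z:proj(s,W(p,[0,0,z[0]]))[0]-(np.array([499,82])/3.7+[150,130]),[.37]);print("cap z",cap.x,cap.fun)
    for lv in(0,):
        t=.15-lv; g=[-.0135,.04-.205*np.cos(t),.27+.205*np.sin(t)]; print("grip",W(p,g),proj(s,W(p,g)),"seen",np.array([545,252])/3.7+[150,130])
    # mould: base left/right and top
    m=least_squares(lambda q:(proj(s,[[q[0],q[1],0.07],[q[0],q[1],.09]])-(np.array([[174,255],[173,237]])/3.7+[150,130])).ravel(),[.48,.26]); print("mould",m.x,m.fun)
    k=1.62
    segs=[]
    def circ(c,r,z,n=24): 
        t=np.linspace(0,2*np.pi,n); return np.c_[c[0]+r*np.cos(t),c[1]+r*np.sin(t),0*t+z]
    polys=[W(p,circ((0,0),.035,.018)),circ(m.x,.031,0),circ(m.x,.031,.07),circ(m.x,.012,.09),W(p,circ((0,0),.011,cap.x[0])),
      W(p,[(-.085,.085,.018),(-.085,-.085,.018),(.115,-.085,.018),(.115,.085,.018),(-.085,.085,.018)]),
      W(p,[(.064,-.018,.018),(.064,-.018,.32),(.1,-.018,.32),(.1,-.018,.018)]),np.array([h,b]),
      W(p,[[-.0135,.04,.27],[-.0135,.04-.205*np.cos(.15),.27+.205*np.sin(.15)],[-.0135,.04-.24*np.cos(.15),.27+.24*np.sin(.15)]])]
    im=cv2.resize(s["color"][145:260,185:325,::-1],None,fx=5,fy=5,interpolation=cv2.INTER_CUBIC)
    for q in polys: cv2.polylines(im,[((proj(s,q)-[185,145]+.5)*5).astype(int)],False,(255,0,255),1)
    cv2.imwrite("pics/ov1.png",im)
    from plant import ctrl
    f=ctrl.grab_frame("top");print(f["color"].std((0,1)))
E
python3 fit.py
```

```text
press [ 0.55539728 -0.09641592 -0.62578411] -35.85478824822737
[[ 2.514e+02  2.295e+02 -8.000e-01 -9.000e-01]
 [ 2.641e+02  2.573e+02 -1.000e+00  2.000e-01]
 [ 3.162e+02  2.481e+02  3.000e-01  6.000e-01]
 [ 2.792e+02  2.386e+02 -4.000e-01  3.000e-01]
 [ 2.627e+02  2.224e+02 -2.000e-01  1.700e+00]
 [ 3.003e+02  1.700e+02  3.500e+00 -2.000e+00]
 [ 3.132e+02  1.705e+02  6.000e-01 -3.700e+00]]
ball [0.44528086 0.07598101 0.04      ] len 0.1465193618023973 keeper 1.6338304331427516
cap z [0.37710408] [-0.07343341 -0.00511753]
grip [[ 0.44915785 -0.22037598  0.30063482]] [[296.22359406 199.28458429]] seen [297.2972973  198.10810811]
mould [0.49577483 0.2636803 ] [-0.02151945 -0.30847145  0.02125032  0.31116552]
[1.49946707 1.50404599 1.51948885]
```

View pics/ov1.png

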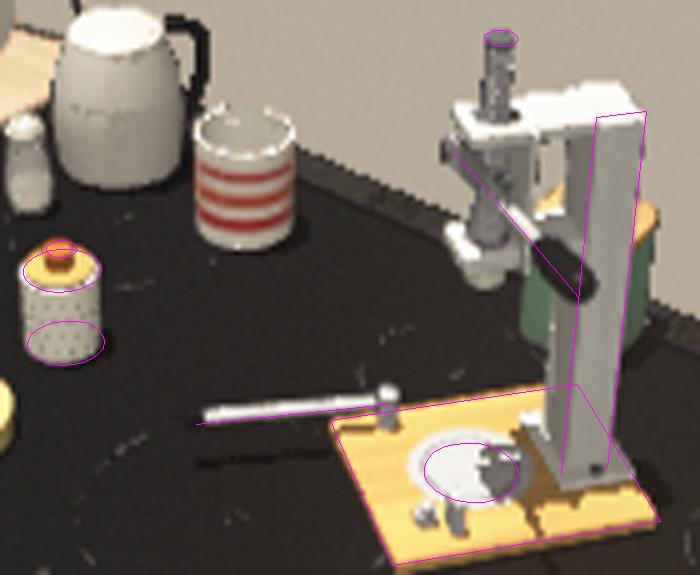

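```bash
cat > fit2.py <<'E'
from fit import *
px=lambda x,y: np.array([x,y])/5-.5+[185,145]
obs=[((-.085,.085,.018),px(331,420)),((-.085,-.085,.018),px(391,562)),((.115,-.085,.018),px(659,519)),((.115,.085,.018),px(576,386)),((0,0,.018),px(471,470)),
 ((-.044,.066,.04),px(389,402))]
O=np.array([o[0] for o in obs]);U=np.array([o[1] for o in obs])
r=least_squares(lambda p:(proj(s,W(p,O))-U).ravel(),[.55,-.1,-.8])
p=r.x
if __name__=="__main__":
    print("press",p,np.degrees(p[2])); print(np.c_[U,proj(s,W(p,O))-U].round(1))
    b=atz(s,px(203,416),.04);h=W(p,[-.044,.066,.04])[0]; d=b-h; a=np.arctan2(d[1],d[0])-p[2]
    print("hinge",h,"bar end",b,np.hypot(*d[:2]),"keeper",(-np.pi/2-a)%(2*np.pi))
    for z in(.36,.37,.38): print("cap",z,proj(s,W(p,[0,0,z]))[0]-px(501,37))
    g=[-.0135,.04-.205*np.cos(.15),.27+.205*np.sin(.15)];print("grip",W(p,g),proj(s,W(p,g))[0]-px(570,273))
    L=[(.07,62,268),(.09,60,244),(.0,63,343)]
    m=least_squares(lambda q:np.ravel([proj(s,[q[0],q[1],z])[0]-px(x,y) for z,x,y in L]),[.48,.26]);print("mould",m.x,m.fun)
    R0=R.from_rotvec([-6.52992022e-01,-3.07247643e+00,3.05e-3]).as_matrix();print(R0.round(3))
E
python3 fit2.py
```

```text
press [ 0.55648775 -0.09482225 -0.63028053] -36.11241448212643
[[ 2.507e+02  2.285e+02 -3.000e-01 -3.000e-01]
 [ 2.627e+02  2.569e+02  1.000e-01  2.000e-01]
 [ 3.163e+02  2.483e+02 -0.000e+00  2.000e-01]
 [ 2.997e+02  2.217e+02  3.000e-01 -6.000e-01]
 [ 2.787e+02  2.385e+02 -1.000e-01  2.000e-01]
 [ 2.623e+02  2.249e+02  1.000e-01  1.000e-01]]
hinge [ 0.55984033 -0.01557101  0.04      ] bar end [0.45639538 0.079461   0.04      ] 0.1404704270123749 keeper 1.683551818748895
cap 0.36 [-0.43687703  4.64955379]
cap 0.37 [-0.24837894  1.93282372]
cap 0.38 [-0.05846852 -0.80426179]
grip [[ 0.44969202 -0.21830336  0.30063482]] [-2.74305758 -0.13629095]
mould [0.49742511 0.26730409] [-0.24835953  0.00612395 -0.0776552   0.56508458  0.33246325 -0.5518234 ]
[[-0.914  0.407 -0.001]
 [ 0.407  0.914 -0.002]
 [ 0.    -0.002 -1.   ]]
```

```bash
cat > mv.py <<'E'
import sys; from fit2 import *
from plant import ctrl
PX=np.array([np.cos(p[2]),np.sin(p[2]),0]);PY=np.array([-PX[1],PX[0],0]);UP=np.array([0,0,1.])
MOULD=np.array([.4974,.2673,0])
def lean(az,L):
    az,L=np.radians([az,L]); d=np.array([np.cos(az),np.sin(az),0]); z=np.sin(L)*d-np.cos(L)*UP; y=np.cross(UP,d)
    return np.c_[np.cross(y,z),y,z]
def lin(Rm,dw,n): return (Rm.T@np.asarray(dw)/.06/n).round(3).tolist()
def rot(Ra,Rb,n): return (R.from_matrix(Ra.T@Rb).as_rotvec()/(2*np.pi)/n).round(4).tolist()
def now():
    o=ctrl.observe(); return o["ee_pos"],R.from_rotvec(o["tool_rot"]).as_matrix(),o
E
python3 - <<'E'
from mv import *
x,Rm,o=now(); G=lean(10,40)
print(G.round(3)); d=G[:,2]*[1,1,0]; d/=np.linalg.norm(d)
t=MOULD-.004*d+[0,0,.256]; print(t,"lin9",lin(Rm,t-x,9)); print("rot14",rot(Rm,G,14),np.linalg.norm(rot(Rm,G,14))*360)
E
```

```text
[[-0.754 -0.174  0.633]
 [-0.133  0.985  0.112]
 [-0.643  0.    -0.766]]
[0.49346077 0.26660541 0.256     ] lin9 [-0.634, -0.426, 0.001]
rot14 [-0.0024, -0.0077, -0.0065] 3.7290856788226256
```

Emit:
jog_arm(
  hand=[1,1,1,1,1,1,1,1,1,1],
  linear=[
    [-0.634,-0.426,0],
    [-0.634,-0.426,0],
    [-0.634,-0.426,0],
    [-0.634,-0.426,0],
    [-0.634,-0.426,0],
    [-0.634,-0.426,0],
    [-0.634,-0.426,0],
    [-0.634,-0.426,0],
    [-0.634,-0.426,0],
    [0,0,0],
  ],
  twist=[
    [0,0,0],
    [0,0,0],
    [0,0,0],
    [0,0,0],
    [0,0,0],
    [0,0,0],
    [0,0,0],
    [0,0,0],
    [0,0,0],
    [0,0,0],
  ],
)

```text
time_s: 1.4
ee_pos: [0.4948, 0.2649, 0.2571]
tool_rot: [0.66, 3.072, -0.001]
force: [-1.2, 0.2, -0.7]
grip_width: 0.999
finger_force: 0.0
```

Emit:
jog_arm(
  hand=[1,1,1,1,1,1,1,1,1],
  linear=[
    [0,0,0],
    [0,0,0],
    [0,0,0],
    [0,0,0],
    [0,0,0],
    [0,0,0],
    [0,0,0],
    [0,0,0],
    [0,0,0],
  ],
  twist=[
    [-0.0048,-0.0154,-0.013],
    [-0.0048,-0.0154,-0.013],
    [-0.0048,-0.0154,-0.013],
    [-0.0048,-0.0154,-0.013],
    [-0.0048,-0.0154,-0.013],
    [-0.0048,-0.0154,-0.013],
    [-0.0048,-0.0154,-0.013],
    [0,0,0],
    [0,0,0],
  ],
)

```text
time_s: 2.52
ee_pos: [0.4937, 0.268, 0.258]
tool_rot: [-0.216, 2.435, 0.084]
force: [0.5, -0.7, -0.2]
grip_width: 0.996
finger_force: 0.0
```

Run:
```python
from mv import *
G=lean(10,40); d=G[:,2]*[1,1,0]; d/=np.linalg.norm(d)
for n in("scene","top"):
    f=ctrl.grab_frame(n); np.savez(f"pics/{n}1.npz",**f)
    print(n,f["color"].std((0,1)))
    if n=="scene": cv2.imwrite("pics/s1.png",cv2.resize(f["color"][100:250,130:330,::-1],None,fx=4,fy=4,interpolation=cv2.INTER_CUBIC))
x,Rm,o=now(); print(x,o["joint_positions"].round(2),o["time_s"],o["force"])
tip=x+Rm@[0,0,.019]; print("tip px",proj(dict(np.load("pics/scene1.npz")),[x,tip]))
t=MOULD-.004*d+[0,0,.052]; print("corr+down lin 8",lin(Rm,t-x,8),"rot",rot(Rm,G,1))
```

```text
scene [72.05125984 60.88046097 54.07572094]
top [1.49596851 1.49925602 1.51491209]
[0.49446785 0.26806186 0.25855418] [ 0.6  -0.28  2.29 -0.53  0.55 -0.77] 2.625 [ 0.17124244 -0.59254062  0.7466003 ]
tip px [[193.6583435  156.14205967]
 [195.72389491 158.25183477]]
corr+down lin 8 [0.279, -0.004, 0.328] rot [0.0008, 0.0003, 0.0]
```

View pics/s1.png

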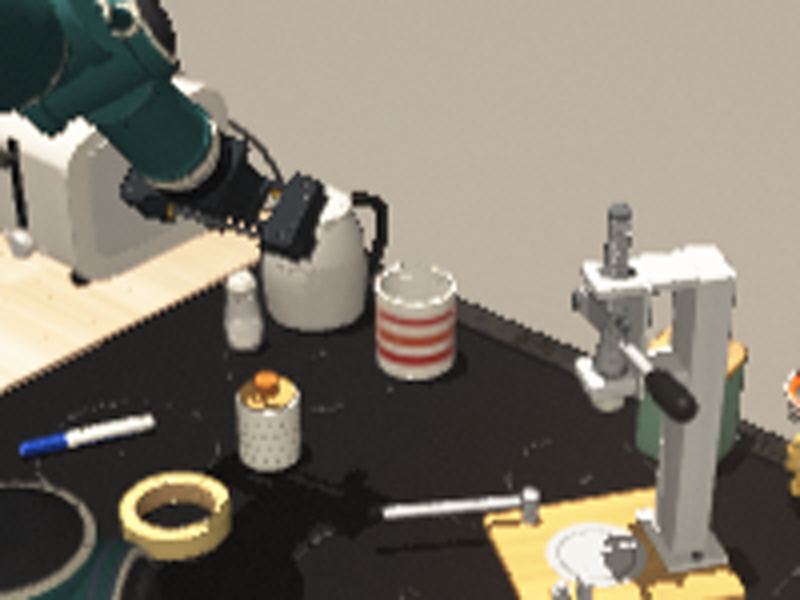

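Emit:
jog_arm(
  hand=[1,1,1,1,1,1,1,1,1,1],
  linear=[
    [0.28,-0.004,0.328],
    [0.28,-0.004,0.328],
    [0.28,-0.004,0.328],
    [0.28,-0.004,0.328],
    [0.28,-0.004,0.328],
    [0.28,-0.004,0.328],
    [0.14,-0.002,0.164],
    [0.14,-0.002,0.164],
    [0,0,0],
    [0,0,0],
  ],
  twist=[
    [0,0,0],
    [0,0,0],
    [0,0,0],
    [0,0,0],
    [0,0,0],
    [0,0,0],
    [0,0,0],
    [0,0,0],
    [0,0,0],
    [0,0,0],
  ],
)

```text
time_s: 3.88
ee_pos: [0.4933, 0.2666, 0.0862]
tool_rot: [-0.218, 2.447, 0.081]
force: [0.4, -0.2, 0.4]
grip_width: 1.001
finger_force: 0.0
```

Run:
```python
from mv import *
f=ctrl.grab_frame("scene"); np.savez("pics/scene2.npz",**f)
x,Rm,o=now(); print(x,o["force"],o["joint_positions"].round(2))
im=cv2.resize(f["color"][140:240,120:250,::-1],None,fx=6,fy=6,interpolation=cv2.INTER_CUBIC)
q=np.array([x,x+Rm@[0,.044,0],x-Rm@[0,.044,0],x+Rm@[0,-.044,.019],x+Rm@[0,-.062,.019],x+Rm@[0,.044,.019]])
for u in proj(f,q): cv2.circle(im,tuple(((u-[120,140]+.5)*6).astype(int)),3,(255,0,255),-1)
t=np.linspace(0,6.3,40)
for z,r in((0,.031),(.07,.031),(.09,.012)):
    cv2.polylines(im,[((proj(f,np.c_[MOULD[0]+r*np.cos(t),MOULD[1]+r*np.sin(t),0*t+z])-[120,140]+.5)*6).astype(int)],False,(0,255,0),1)
cv2.imwrite("pics/s2.png",im)
```

```text
[0.49312676 0.26653347 0.0861688 ] [-1.4646152   0.18557481  0.68577585] [ 0.6   0.    2.42 -1.31  0.27  0.06]
```

View pics/s2.png

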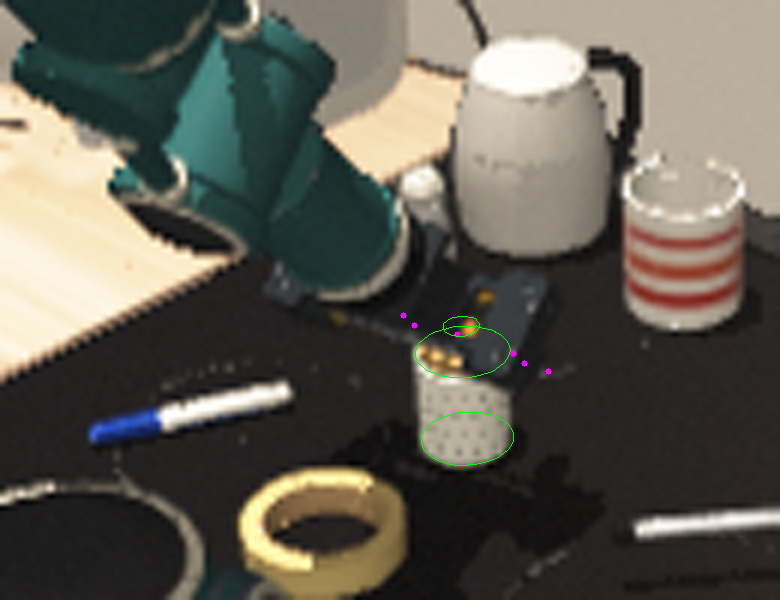

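```bash
cat > kin.py <<'E'
import numpy as np
from scipy.spatial.transform import Rotation as R
from scipy.optimize import least_squares
def fk(q,g,c=-np.pi/2):
    h,a,f,t,o,b=g
    A=R.from_euler('z',q[0]); B=A*R.from_euler('y',q[1]); C=B*R.from_euler('y',q[2])
    D=C*R.from_euler('zyz',[0,0,0])*R.from_euler('z',q[3])*R.from_euler('y',q[4])
    E=D*R.from_euler('z',q[5]+c)
    return np.array([0,0,h])+A.apply([b,o,0])+B.apply([0,0,a])+C.apply([0,0,f])+D.apply([0,0,t]),E
E
python3 - <<'E'
from kin import *
from plant import ctrl
o=ctrl.observe()
S=[([1.11508137,.264669408,1.60521307,0,1.273715,-.0368883],[.27424495,.61612212,.2562313],[-.652992,-3.0724764,.00305]),
 ([.6,-.28,2.29,-.53,.55,-.77],[.49446785,.26806186,.25855418],[-0.216,2.435,0.084]),
 (o["joint_positions"],o["ee_pos"],o["tool_rot"])]
print(o["joint_positions"],o["tool_rot"])
for c in(np.pi/2,-np.pi/2):
    print(c,[np.degrees((fk(q,[0]*6,c)[1].inv()*R.from_rotvec(r)).magnitude()).round(2) for q,x,r in S])
c=min((np.pi/2,-np.pi/2),key=lambda c:sum((fk(q,[0]*6,c)[1].inv()*R.from_rotvec(r)).magnitude() for q,x,r in S))
F=lambda g:np.concatenate([(fk(q,g,c)[0]-x)*w for (q,x,r),w in zip(S,(1,.3,1))]+[1e-3*(g-np.array([.2,.4,.4,.25,0,0]))])
s=least_squares(F,[.2,.4,.4,.25,0,0]);print(c,s.x,s.fun[:9])
E
```

```text
[ 0.59886953  0.00322497  2.42448024 -1.30942477  0.26956506  0.06354676] [-0.21787141  2.44729782  0.08067088]
1.5707963267948966 [np.float64(0.0), np.float64(0.61), np.float64(0.0)]
-1.5707963267948966 [np.float64(180.0), np.float64(179.89), np.float64(180.0)]
1.5707963267948966 [ 2.51758725e-01  5.10431033e-01  5.66220245e-01  3.20831503e-01
  2.48915687e-02 -2.28988189e-04] [-8.24514029e-05 -1.89080330e-04  5.18772214e-04 -2.27353201e-04
 -8.56003848e-04 -1.28120752e-03  2.33546432e-04  3.80449386e-04
 -1.34462410e-04]
```

```bash
cat >> kin.py <<'E'
G=[.2518,.5104,.5662,.3208,.0249,0.]
LO=np.array([-2.63,-.94,.31,-1.31,0,-2.55])+.02;HI=np.array([2.63,2.18,2.57,4.45,2.66,2.55])-.02
def ik(x,Rm,n=30,seed=0,q0=None):
    rng=np.random.default_rng(seed);S=[]
    for i in range(n):
        s=rng.uniform(LO,HI) if q0 is None else np.clip(q0,LO+.01,HI-.01)
        def F(q):
            p,E=fk(q,G,np.pi/2); return np.r_[(p-x)*5,(E.inv()*R.from_matrix(Rm)).as_rotvec()]
        r=least_squares(F,s,bounds=(LO,HI))
        if r.cost<1e-7 and not any(np.abs(r.x-t).max()<.05 for t in S): S.append(r.x)
        if q0 is not None: break
    return S
E
python3 - <<'E'
from mv import *
from kin import ik
yaw=np.degrees(p[2])
fl=np.diag([-1,-1,1])
def show(tag,x,M):
    for nm,m in(("",M),("flip",M@fl)):
        for q in ik(x,m,16): print(tag,nm,q.round(2))
for L in(30,35,40,45):
  for da in(0,):
    M=lean(yaw+da,L); d=np.r_[np.cos(np.radians(yaw+da)),np.sin(np.radians(yaw+da)),0]
    for off,z in((0,.068),(-.15,.12)): show(("press",L,off),W(p,[off,0,z])[0]-.003*d,M)
for az in(10,28,46):
  for L in(30,40):
    d=np.r_[np.cos(np.radians(az)),np.sin(np.radians(az)),0]; show(("mould",az,L),MOULD-.003*d+[0,0,.05],lean(az,L))
E
```

```text
('press', 30, 0)  [-0.06  0.08  2.32 -0.77  0.4  -0.33]
('press', 30, -0.15)  [ 0.21 -0.26  2.49 -0.66  0.65 -0.25]
('press', 35, 0)  [-0.02  0.07  2.36 -1.08  0.38 -0.01]
('press', 35, -0.15)  [ 0.27 -0.27  2.53 -0.84  0.65 -0.04]
('mould', 10, 30)  [ 0.56  0.09  2.35 -0.74  0.28 -0.52]
('mould', 28, 30)  [ 0.43  0.07  2.37  0.16  0.18 -1.77]
('mould', 28, 30) flip [0.43 0.07 2.37 0.16 0.18 1.37]
('mould', 28, 40)  [0.43 0.06 2.47 2.72 0.1  1.94]
('mould', 28, 40) flip [ 0.43  0.06  2.47  2.72  0.1  -1.2 ]
('mould', 46, 30) flip [0.31 0.09 2.35 0.81 0.33 0.35]
('mould', 46, 40) flip [ 0.25  0.09  2.44  1.6   0.34 -0.47]
```

```bash
cat > plan.py <<'E'
from mv import *
from kin import ik
L=36; AZM=16; AZP=np.degrees(p[2])+4
du=lambda az:np.r_[np.cos(np.radians(az)),np.sin(np.radians(az)),0]
def pm(z): return MOULD-.004*du(AZM)+[0,0,z]
def pp(off,z): return W(p,[off,0,z])[0]-.004*du(AZP)
E
python3 - <<'E'
from plan import *
x,Rm,o=now()
GM,GP=lean(AZM,L),lean(AZP,L)
for t in(0,.5,1): print("mould",ik(pm(.05+.12*t),GM,1,q0=[.5,.05,2.3,-.7,.4,-.6]))
B,C=pm(.17),pp(-.15,.17)
for t in np.linspace(0,1,6): print(t,ik(B+t*(C-B),lean(AZM+t*(AZP-AZM),L),1,q0=[.3,-.1,2.3,-.7,.5,-.4]))
for off,z in((-.15,.13),(-.15,.077),(-.1,.077),(-.05,.077),(0,.077),(0,.068)): print(off,z,ik(pp(off,z),GP,1,q0=[0,0,2.3,-.9,.5,-.2]))
print("rot",rot(Rm,GM,2),"lin",lin(Rm,pm(.086)-x,1),"down 2",lin(GM,[0,0,-.036],2))
E
```

```text
mould []
mould [array([ 0.53544158, -0.06062683,  2.3954814 , -0.66294669,  0.24443542,
       -0.71360393])]
mould [array([ 0.53544158, -0.16813967,  2.35133419, -0.41819588,  0.3755145 ,
       -0.96992645])]
0.0 [array([ 0.53544158, -0.16813967,  2.35133419, -0.41819588,  0.3755145 ,
       -0.96992645])]
0.2 [array([ 0.50567186, -0.23387487,  2.40268562, -0.55642967,  0.44183354,
       -0.7338282 ])]
0.4 [array([ 0.46506103, -0.29120415,  2.44387612, -0.63710955,  0.51485951,
       -0.56327779])]
0.6000000000000001 [array([ 0.41060051, -0.33864034,  2.47554093, -0.68253263,  0.58583817,
       -0.43775779])]
0.8 [array([ 0.34001844, -0.37430554,  2.49796879, -0.70819031,  0.64891599,
       -0.34295128])]
1.0 [array([ 0.25249649, -0.39591041,  2.51099943, -0.72394668,  0.7004525 ,
       -0.26908563])]
-0.15 0.13 [array([ 0.25249656, -0.31859924,  2.54902594, -0.82838603,  0.61799055,
       -0.13714598])]
-0.15 0.077 []
-0.1 0.077 [array([ 0.13154578, -0.11493721,  2.52754207, -1.07811158,  0.43972174,
        0.05515582])]
-0.05 0.077 [array([ 3.42477275e-02, -3.86653856e-02,  2.45922332e+00, -1.09814039e+00,
        3.78871238e-01, -2.39491920e-03])]
0 0.077 [array([-0.04416263,  0.03708024,  2.38355965, -1.09354143,  0.33278321,
       -0.07012808])]
0 0.068 [array([-0.04416263,  0.05657928,  2.38720115, -1.15493095,  0.32278454,
       -0.00528942])]
rot [-0.0048, 0.0046, -0.0065] lin [-0.003, -0.007, 0.006] down 2 [0.176, 0.0, 0.243]
```

Run:
```python
from plan import *
import plan
for L in(32,34,36):
  for az in(0,6,12,18,24,28):
    for z in(.05,):
      s=[q.round(2).tolist() for q in ik(MOULD-.004*du(az)+[0,0,z],lean(az,L),6)]
      print(L,az,z,s)
  for da in(0,4,8):
    a=np.degrees(p[2])+da
    print("press",L,da,[q.round(2).tolist() for q in ik(W(p,[0,0,.068])[0]-.004*du(a),lean(a,L),1,q0=[0,0,2.3,-.9,.5,-.2])])
```

```text
32 0 0.05 [[0.63, 0.11, 2.34, -0.98, 0.39, -0.07]]
32 6 0.05 [[0.59, 0.1, 2.36, -0.96, 0.31, -0.21]]
32 12 0.05 [[0.55, 0.08, 2.37, -0.87, 0.24, -0.42]]
32 18 0.05 [[0.51, 0.07, 2.39, -0.66, 0.17, -0.76]]
32 24 0.05 [[0.46, 0.06, 2.39, -0.18, 0.13, -1.35]]
32 28 0.05 [[0.43, 0.06, 2.39, 0.24, 0.13, -1.86]]
press 32 0 [[-0.04, 0.07, 2.34, -0.89, 0.39, -0.21]]
press 32 4 [[-0.07, 0.06, 2.35, -0.85, 0.34, -0.32]]
press 32 8 [[-0.09, 0.05, 2.36, -0.79, 0.29, -0.46]]
34 0 0.05 [[0.64, 0.12, 2.35, -1.11, 0.38, 0.07]]
34 6 0.05 [[0.61, 0.1, 2.38, -1.12, 0.3, -0.04]]
34 12 0.05 [[0.56, 0.08, 2.39, -1.09, 0.22, -0.2]]
34 18 0.05 [[0.51, 0.07, 2.41, -0.94, 0.14, -0.47]]
34 24 0.05 [[0.46, 0.06, 2.41, -0.33, 0.08, -1.2]]
34 28 0.05 [[0.43, 0.06, 2.42, 0.42, 0.08, -2.04]]
press 34 0 [[-0.03, 0.07, 2.35, -1.01, 0.38, -0.07]]
press 34 4 [[-0.06, 0.06, 2.37, -1.0, 0.33, -0.17]]
press 34 8 [[-0.08, 0.05, 2.38, -0.96, 0.27, -0.29]]
36 0 0.05 [[0.66, 0.12, 2.37, -1.24, 0.39, 0.2]]
36 6 0.05 [[0.62, 0.1, 2.39, -1.29, 0.3, 0.13]]
36 12 0.05 []
36 18 0.05 []
36 24 0.05 [[0.46, 0.06, 2.43, -0.95, 0.03, -0.59]]
36 28 0.05 []
press 36 0 [[-0.02, 0.07, 2.37, -1.15, 0.38, 0.07]]
press 36 4 [[-0.04, 0.06, 2.39, -1.15, 0.32, -0.01]]
press 36 8 [[-0.08, 0.04, 2.4, -1.15, 0.26, -0.09]]
```

```bash
sed -i 's/^L=36.*/L=34; AZM=3; AZP=np.degrees(p[2])/' plan.py
python3 - <<'E'
from plan import *
x,Rm,o=now()
GM,GP=lean(AZM,L),lean(AZP,L)
S=lambda s:[q.round(2).tolist() for q in s]
for z in(.05,.086,.15): print("mould",S(ik(pm(z),GM,1,q0=[.5,.05,2.3,-1.1,.4,-.1])))
B,C=pm(.15),pp(-.13,.15)
for t in np.linspace(0,1,6): print(t,S(ik(B+t*(C-B),lean(AZM+t*(AZP-AZM),L),1,q0=[.3,-.1,2.3,-.7,.5,-.4])))
for off,z in((-.13,.1),(-.1,.077),(-.05,.077),(0,.077),(0,.068)): print(off,z,S(ik(pp(off,z),GP,1,q0=[0,0,2.3,-.9,.5,-.2])))
print("rot",rot(Rm,GM,2),"lin",lin(Rm,pm(.088)-x,1),"down 2",lin(GM,[0,0,-.038],2))
E
```

```text
mould [[0.63, 0.11, 2.37, -1.12, 0.34, 0.01]]
mould [[0.63, 0.03, 2.35, -0.92, 0.39, -0.2]]
mould [[0.63, -0.09, 2.31, -0.68, 0.5, -0.46]]
0.0 [[0.63, -0.09, 2.31, -0.68, 0.5, -0.46]]
0.2 [[0.57, -0.14, 2.36, -0.71, 0.55, -0.37]]
0.4 [[0.5, -0.2, 2.4, -0.72, 0.59, -0.31]]
0.6000000000000001 [[0.42, -0.24, 2.44, -0.73, 0.63, -0.26]]
0.8 [[0.32, -0.27, 2.46, -0.73, 0.66, -0.23]]
1.0 [[0.21, -0.3, 2.48, -0.73, 0.68, -0.22]]
-0.13 0.1 [[0.21, -0.19, 2.52, -0.87, 0.58, -0.04]]
-0.1 0.077 [[0.14, -0.1, 2.49, -0.97, 0.49, 0.02]]
-0.05 0.077 [[0.05, -0.02, 2.43, -0.98, 0.44, -0.05]]
0 0.077 [[-0.03, 0.05, 2.35, -0.97, 0.39, -0.12]]
0 0.068 [[-0.03, 0.07, 2.35, -1.01, 0.38, -0.07]]
rot [0.0061, 0.0074, 0.0079] lin [-0.024, 0.008, -0.02] down 2 [0.177, 0.0, 0.263]
```

Emit:
jog_arm(
  hand=[1,1,1,1],
  linear=[
    [-0.024,0.008,-0.02],
    [0,0,0],
    [0,0,0],
    [0,0,0],
  ],
  twist=[
    [0.0061,0.0074,0.0079],
    [0.0061,0.0074,0.0079],
    [0,0,0],
    [0,0,0],
  ],
)

```text
time_s: 4.42
ee_pos: [0.4926, 0.2665, 0.0871]
tool_rot: [-0.069, 2.548, 0.02]
force: [0.0, -0.1, -0.4]
grip_width: 1.0
finger_force: 0.0
```

Run:
```python
from plan import *
x,Rm,o=now()
print(x,pm(.05),o["joint_positions"].round(2),"rot",rot(Rm,lean(AZM,L),1),"down 3",lin(Rm,pm(.05)-x,3))
```

```text
[0.49262453 0.26652303 0.08714971] [0.49340548 0.26709066 0.05      ] [ 0.63  0.03  2.35 -0.91  0.39 -0.21] rot [0.0, -0.0001, 0.0003] down 3 [0.112, 0.003, 0.174]
```

Emit:
jog_arm(
  hand=[1,1,1,1,0.3,0.2,0.2,0.2,0.2,0.2],
  linear=[
    [0.112,0.003,0.174],
    [0.112,0.003,0.174],
    [0.112,0.003,0.174],
    [0,0,0],
    [0,0,0],
    [0,0,0],
    [0,0,0],
    [0,0,0],
    [0,0,0],
    [0,0,0],
  ],
  twist=[
    [0,0,0],
    [0,0,0],
    [0,0,0],
    [0,0,0],
    [0,0,0],
    [0,0,0],
    [0,0,0],
    [0,0,0],
    [0,0,0],
    [0,0,0],
  ],
  force=20,
)

```text
time_s: 5.68
ee_pos: [0.4938, 0.2678, 0.0505]
tool_rot: [-0.068, 2.548, 0.021]
force: [-3.3, 1.5, 5.3]
grip_width: 0.697
finger_force: 20.0
```

Run:
```python
from plan import *
x,Rm,o=now()
print(x,o["grip_width"],o["grip_width"]*88,o["force"],o["finger_force"],o["joint_positions"].round(2),rot(Rm,lean(AZM,L),1))
print("up 4",lin(Rm,[0,0,.1],4))
B=pm(.15);C=pp(-.13,.15)
print("dist",C-B,"rot total",AZP-AZM)
```

```text
[0.49376805 0.26777286 0.05045432] 0.6971921874224167 61.352912493172674 [-3.28259861  1.45951832  5.28877873] 19.99928235076368 [ 0.63  0.11  2.36 -1.11  0.34  0.01] [0.0001, -0.0001, 0.0001]
up 4 [-0.233, 0.0, -0.346]
dist [-0.04517127 -0.28293714  0.        ] rot total -39.11241448212643
```

Emit:
jog_arm(
  hand=[0.2,0.2,0.2,0.2,0.2,0.2],
  linear=[
    [-0.116,0,-0.173],
    [-0.233,0,-0.346],
    [-0.233,0,-0.346],
    [-0.233,0,-0.346],
    [-0.116,0,-0.173],
    [0,0,0],
  ],
  twist=[
    [0,0,0],
    [0,0,0],
    [0,0,0],
    [0,0,0],
    [0,0,0],
    [0,0,0],
  ],
)

```text
time_s: 6.42
ee_pos: [0.4934, 0.267, 0.1501]
tool_rot: [-0.066, 2.549, 0.02]
force: [-0.1, -0.0, -1.8]
grip_width: 0.698
finger_force: 20.0
```

Run:
```python
from plan import *
x,Rm,o=now()
print(x,o["grip_width"],o["force"],o["joint_positions"].round(2))
n=11;C=pp(-.13,.15);GP=lean(AZP,L);w=rot(Rm,GP,n);print("twist",w)
M=Rm
for i in range(n): print(lin(M,(C-x)/n,1)); M=M@R.from_rotvec(np.array(w)*2*np.pi).as_matrix()
```

```text
[0.49338425 0.26700252 0.15007312] 0.6978449002723662 [-0.13966627 -0.0390163  -1.84217257] [ 0.63 -0.08  2.31 -0.68  0.5  -0.46]
twist [0.0055, -0.0, 0.0082]
[0.075, -0.424, -0.05]
[0.053, -0.429, -0.035]
[0.031, -0.432, -0.021]
[0.009, -0.434, -0.006]
[-0.014, -0.434, 0.009]
[-0.036, -0.432, 0.024]
[-0.058, -0.428, 0.039]
[-0.08, -0.423, 0.054]
[-0.102, -0.416, 0.068]
[-0.123, -0.408, 0.083]
[-0.144, -0.398, 0.097]
```

Emit:
jog_arm(
  hand=[0.2,0.2,0.2,0.2,0.2,0.2,0.2,0.2,0.2,0.2,0.2,0.2],
  linear=[
    [0.075,-0.424,-0.05],
    [0.053,-0.429,-0.035],
    [0.031,-0.432,-0.021],
    [0.009,-0.434,-0.006],
    [-0.014,-0.434,0.009],
    [-0.036,-0.432,0.024],
    [-0.058,-0.428,0.039],
    [-0.08,-0.423,0.054],
    [-0.102,-0.416,0.068],
    [-0.123,-0.408,0.083],
    [-0.144,-0.398,0.097],
    [0,0,0],
  ],
  twist=[
    [0.0055,0,0.0082],
    [0.0055,0,0.0082],
    [0.0055,0,0.0082],
    [0.0055,0,0.0082],
    [0.0055,0,0.0082],
    [0.0055,0,0.0082],
    [0.0055,0,0.0082],
    [0.0055,0,0.0082],
    [0.0055,0,0.0082],
    [0.0055,0,0.0082],
    [0.0055,0,0.0082],
    [0,0,0],
  ],
)

```text
time_s: 7.92
ee_pos: [0.448, -0.0171, 0.1498]
tool_rot: [0.8, 2.441, -0.244]
force: [-0.2, 0.7, -1.6]
grip_width: 0.699
finger_force: 20.0
```

Run:
```python
from plan import *
x,Rm,o=now()
print(x,pp(-.13,.15),o["grip_width"],o["force"],o["joint_positions"].round(2),rot(Rm,lean(AZP,L),1))
f=ctrl.grab_frame("scene"); np.savez("pics/scene3.npz",**f)
im=cv2.resize(f["color"][140:265,190:330,::-1],None,fx=4.8,fy=4.8,interpolation=cv2.INTER_CUBIC)
c=x+.004*du(AZP); t=np.linspace(0,6.3,40); zb=x[2]-.0505
for z,r in((0,.031),(.07,.031),(.09,.012)):
    cv2.polylines(im,[((proj(f,np.c_[c[0]+r*np.cos(t),c[1]+r*np.sin(t),0*t+z+zb])-[190,140]+.5)*4.8).astype(int)],False,(0,255,0),1)
cv2.imwrite("pics/s3.png",im)
```

```text
[ 0.44803932 -0.01712979  0.14984913] [ 0.44823422 -0.01584648  0.15      ] 0.6992204012194718 [-0.18475456  0.67864853 -1.5768404 ] [ 0.21 -0.29  2.47 -0.73  0.68 -0.22] [-0.0003, -0.0003, -0.0004]
```

View pics/s3.png

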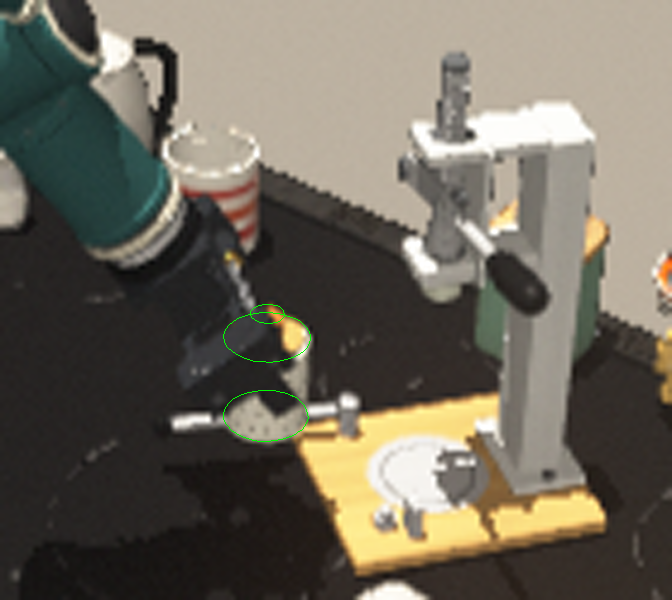

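Run:
```python
from plan import *
x,Rm,o=now(); GP=lean(AZP,L)
print("rot",rot(Rm,GP,1))
print("a 4",lin(GP,pp(-.10,.079)-x,4)); print("in 5",lin(GP,pp(0,.079)-pp(-.1,.079),5))
```

```text
rot [-0.0, -0.0002, -0.0002]
a 4 [0.063, 0.001, 0.314]
in 5 [-0.276, 0.0, 0.186]
```

Emit:
jog_arm(
  hand=[0.2,0.2,0.2,0.2,0.2,0.2,0.2,0.2,0.2,0.2,0.2],
  linear=[
    [0.063,0.001,0.314],
    [0.063,0.001,0.314],
    [0.063,0.001,0.314],
    [0.063,0.001,0.314],
    [-0.138,0,0.093],
    [-0.276,0,0.186],
    [-0.276,0,0.186],
    [-0.276,0,0.186],
    [-0.276,0,0.186],
    [-0.138,0,0.093],
    [0,0,0],
  ],
  twist=[
    [0,-0.0002,-0.0002],
    [0,0,0],
    [0,0,0],
    [0,0,0],
    [0,0,0],
    [0,0,0],
    [0,0,0],
    [0,0,0],
    [0,0,0],
    [0,0,0],
    [0,0,0],
  ],
)

```text
time_s: 9.35
ee_pos: [0.5539, -0.0921, 0.079]
tool_rot: [0.795, 2.441, -0.244]
force: [-0.9, -0.5, -2.2]
grip_width: 0.7
finger_force: 20.0
```

Run:
```python
from plan import *
x,Rm,o=now(); GP=lean(AZP,L)
print(x,pp(0,.0685),o["force"],o["joint_positions"].round(2),"rot",rot(Rm,GP,1))
print("down 4",lin(Rm,pp(0,.0685)-x,4))
f=ctrl.grab_frame("scene"); np.savez("pics/scene4.npz",**f)
im=cv2.resize(f["color"][140:265,190:330,::-1],None,fx=4.8,fy=4.8,interpolation=cv2.INTER_CUBIC)
c=x+.004*du(AZP); t=np.linspace(0,6.3,40); zb=x[2]-.0505
for z,r in((0,.031),(.07,.031),(.09,.012)):
    cv2.polylines(im,[((proj(f,np.c_[c[0]+r*np.cos(t),c[1]+r*np.sin(t),0*t+z+zb])-[190,140]+.5)*4.8).astype(int)],False,(0,255,0),1)
cv2.imwrite("pics/s4.png",im)
```

```text
[ 0.55389465 -0.09210484  0.07900366] [ 0.5532563  -0.09246477  0.0685    ] [-0.85081506 -0.53975331 -2.20742188] [-0.03  0.05  2.35 -0.96  0.4  -0.13] rot [-0.0, -0.0001, 0.0001]
down 4 [0.026, -0.003, 0.036]
```

View pics/s4.png

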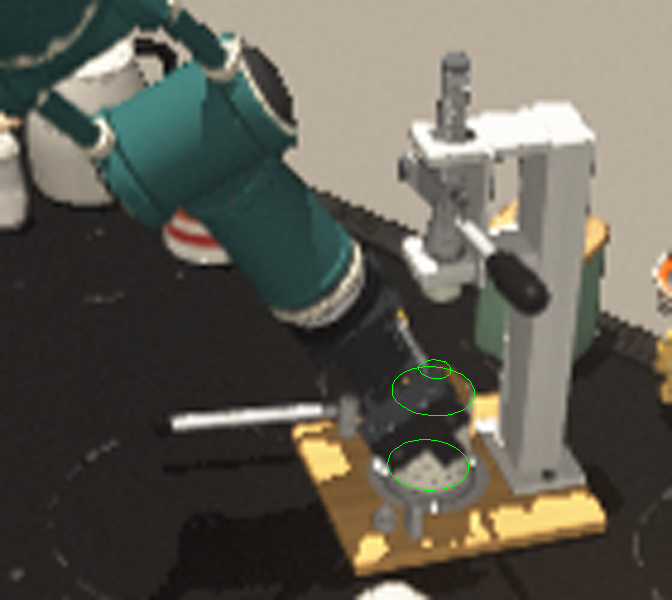

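Emit:
jog_arm(
  hand=[0.2,0.2,0.2,0.2,0.2,0.75,0.75,0.75,0.75],
  linear=[
    [0.026,-0.003,0.036],
    [0.026,-0.003,0.036],
    [0.026,-0.003,0.036],
    [0.026,-0.003,0.036],
    [0,0,0],
    [0,0,0],
    [0,0,0],
    [0,0,0],
    [0,0,0],
  ],
  twist=[
    [0,0,0],
    [0,0,0],
    [0,0,0],
    [0,0,0],
    [0,0,0],
    [0,0,0],
    [0,0,0],
    [0,0,0],
    [0,0,0],
  ],
)

```text
time_s: 10.52
ee_pos: [0.5528, -0.0919, 0.0684]
tool_rot: [0.793, 2.441, -0.243]
force: [0.5, 0.3, 0.6]
grip_width: 0.872
finger_force: 0.0
```

Run:
```python
from plan import *
x,Rm,o=now(); print(x,o["force"],o["grip_width"]*88,o["finger_force"],o["time_s"])
print("out per 20mm",lin(Rm,-.02*PX,1))
```

```text
[ 0.55275184 -0.09192572  0.06841117] [0.53104005 0.33461709 0.61277934] 76.74439092936248 0.0 10.525
out per 20mm [0.276, 0.001, -0.186]
```

Emit:
jog_arm(
  hand=[0.75,0.75,0.75,0.75,0.75,0.75,0.75,0.75,0.0,-1,-1],
  linear=[
    [0.138,0,-0.093],
    [0.276,0.001,-0.186],
    [0.276,0.001,-0.186],
    [0.276,0.001,-0.186],
    [0.276,0.001,-0.186],
    [0.09,0.001,-0.462],
    [0.09,0.001,-0.462],
    [0.09,0.001,-0.462],
    [0,0,0],
    [0,0,0],
    [0,0,0],
  ],
  twist=[
    [0,0,0],
    [0,0,0],
    [0,0,0],
    [0,0,0],
    [0,0,0],
    [0,0,0],
    [0,0,0],
    [0,0,0],
    [0,0,0],
    [0,0,0],
    [0,0,0],
  ],
)

```text
time_s: 11.9
ee_pos: [0.4314, -0.0038, 0.1273]
tool_rot: [0.794, 2.443, -0.245]
force: [0.1, -0.4, 0.4]
grip_width: 0.557
finger_force: 0.0
```

```bash
cat > keep.py <<'E'
from plan import *
LK=20; K=lean(AZP,LK)
def tcp(k,r=.085,extra=0,ztip=.037):
    u=np.array([-np.sin(k),-np.cos(k)]);t=np.array([np.cos(k),-np.sin(k)])
    s=.005+.0085*abs(t[0])+.0175*abs(t[1])+extra
    c=np.array([-.044,.066])+r*u-s*t
    return W(p,[c[0],c[1],ztip])[0]-.019*K[:,2]
E
python3 - <<'E'
from keep import *
x,Rm,o=now(); print(x,o["time_s"],o["grip_width"]); print("press coords",(x-W(p,[0,0,0])[0])@PX,(x-W(p,[0,0,0])[0])@PY)
S=lambda s:[q.round(2).tolist() for q in s]
for k,e in((1.68,.03),(1.68,0),(1.2,0),(.8,0),(.4,0),(0,0)): print(k,tcp(k,extra=e).round(3),S(ik(tcp(k,extra=e),K,1,q0=[.2,-.2,2.4,-.7,.6,-.3])))
print("rot",rot(Rm,K,3)); 
a=tcp(1.68,extra=.035); print("over 6",lin(K,a+[0,0,.1]-x,6)," down 5",lin(K,[0,0,-.1],5), a)
f=ctrl.grab_frame("scene"); np.savez("pics/scene5.npz",**f)
im=cv2.resize(f["color"][140:265,190:330,::-1],None,fx=4.8,fy=4.8,interpolation=cv2.INTER_CUBIC)
t=np.linspace(0,6.3,40);c=W(p,[0,0,0])[0]
for z,r in((0,.031),(.07,.031),(.09,.012)):
    cv2.polylines(im,[((proj(f,np.c_[c[0]+r*np.cos(t),c[1]+r*np.sin(t),0*t+z+.018])-[190,140]+.5)*4.8).astype(int)],False,(0,255,0),1)
cv2.imwrite("pics/s5.png",im)
E
```

```text
[ 0.43137903 -0.00378469  0.12727062] 11.9 0.5572712246955586
press coords -0.15472554381286005 -0.00018969583774622746
1.68 [0.528 0.085 0.055] [[0.27, 0.13, 2.23, -0.48, 0.62, -0.29]]
1.68 [0.508 0.063 0.055] [[0.24, 0.08, 2.29, -0.48, 0.6, -0.33]]
1.2 [0.479 0.034 0.055] [[0.18, 0.01, 2.36, -0.47, 0.58, -0.38]]
0.8 [ 0.467 -0.     0.055] [[0.1, -0.02, 2.39, -0.45, 0.55, -0.48]]
0.4 [ 0.472 -0.039  0.055] [[0.0, -0.02, 2.39, -0.42, 0.52, -0.6]]
0 [ 0.494 -0.072  0.055] [[-0.08, 0.02, 2.35, -0.38, 0.5, -0.71]]
rot [-0.0001, 0.0129, 0.0001]
over 6 [-0.094, 0.371, -0.047]  down 5 [0.114, 0.0, 0.313] [0.53109484 0.08863039 0.05485416]
```

View pics/s5.png

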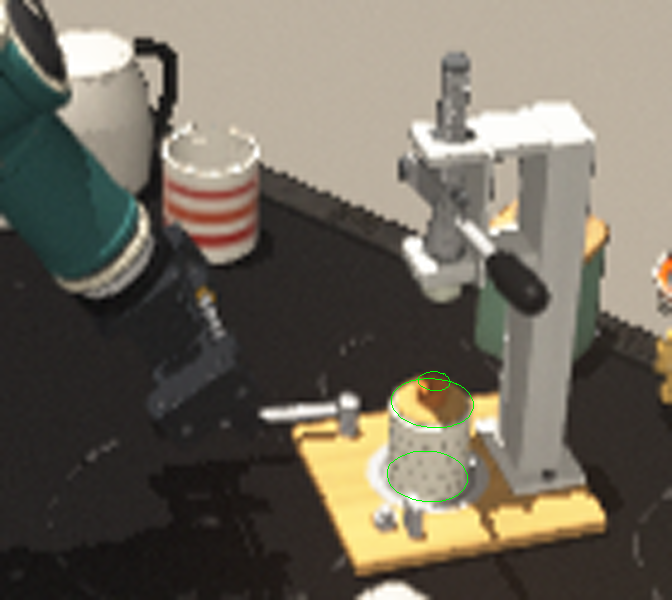

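Emit:
jog_arm(
  hand=[-1,-1,-1,-1,-1,-1,-1,-1,-1,-1,-1],
  linear=[
    [0,0,0],
    [0,0,0],
    [0,0,0],
    [-0.094,0.371,-0.047],
    [-0.094,0.371,-0.047],
    [-0.094,0.371,-0.047],
    [-0.094,0.371,-0.047],
    [-0.094,0.371,-0.047],
    [-0.094,0.371,-0.047],
    [0,0,0],
    [0,0,0],
  ],
  twist=[
    [0,0.0129,0],
    [0,0.0129,0],
    [0,0.0129,0],
    [0,0,0],
    [0,0,0],
    [0,0,0],
    [0,0,0],
    [0,0,0],
    [0,0,0],
    [0,0,0],
    [0,0,0],
  ],
)

```text
time_s: 13.32
ee_pos: [0.5304, 0.0885, 0.1544]
tool_rot: [0.868, 2.669, -0.157]
force: [0.6, 0.2, 1.0]
grip_width: 0.004
finger_force: 0.0
```

Run:
```python
from keep import *
x,Rm,o=now(); a=tcp(1.68,extra=.035)
print(x,a,o["grip_width"],"rot",rot(Rm,K,1),"down 5",lin(Rm,a-x,5))
q=a
for k in list(np.arange(1.68,-.01,-.12)):
    n=tcp(k); print(round(k,2),lin(K,n-q,1)); q=n
```

```text
[0.53042973 0.08846675 0.15436923] [0.53109484 0.08863039 0.05485416] 0.0036763550375281564 rot [-0.0004, -0.0001, 0.0003] down 5 [0.112, 0.003, 0.312]
1.68 [0.06, -0.58, -0.022]
1.56 [0.051, -0.18, -0.019]
1.44 [0.033, -0.158, -0.012]
1.32 [0.015, -0.166, -0.006]
1.2 [-0.004, -0.171, 0.001]
1.08 [-0.025, -0.174, 0.009]
0.96 [-0.047, -0.173, 0.017]
0.84 [-0.069, -0.169, 0.025]
0.72 [-0.091, -0.162, 0.033]
0.6 [-0.113, -0.15, 0.041]
0.48 [-0.134, -0.135, 0.049]
0.36 [-0.152, -0.116, 0.055]
0.24 [-0.168, -0.093, 0.061]
0.12 [-0.18, -0.068, 0.066]
0.0 [-0.189, -0.041, 0.069]
```

Emit:
jog_arm(
  hand=[-1,-1,-1,-1,-1,-1,-1,-1],
  linear=[
    [0.112,0.003,0.312],
    [0.112,0.003,0.312],
    [0.112,0.003,0.312],
    [0.112,0.003,0.312],
    [0.112,0.003,0.312],
    [0.03,-0.29,-0.011],
    [0.03,-0.29,-0.011],
    [0,0,0],
  ],
  twist=[
    [0,0,0],
    [0,0,0],
    [0,0,0],
    [0,0,0],
    [0,0,0],
    [0,0,0],
    [0,0,0],
    [0,0,0],
  ],
)

```text
time_s: 14.32
ee_pos: [0.5072, 0.0623, 0.0565]
tool_rot: [0.869, 2.667, -0.155]
force: [0.1, 0.6, -0.2]
grip_width: 0.005
finger_force: 0.0
```

Emit:
jog_arm(
  hand=[-1,-1,-1,-1,-1,-1,-1,-1,-1,-1,-1],
  linear=[
    [0.051,-0.18,-0.019],
    [0.033,-0.158,-0.012],
    [0.015,-0.166,-0.006],
    [-0.004,-0.171,0.001],
    [-0.025,-0.174,0.009],
    [-0.047,-0.173,0.017],
    [-0.069,-0.169,0.025],
    [-0.091,-0.162,0.033],
    [-0.113,-0.15,0.041],
    [-0.134,-0.135,0.049],
    [0,0,0],
  ],
  twist=[
    [0,0,0],
    [0,0,0],
    [0,0,0],
    [0,0,0],
    [0,0,0],
    [0,0,0],
    [0,0,0],
    [0,0,0],
    [0,0,0],
    [0,0,0],
    [0,0,0],
  ],
)

```text
time_s: 15.7
ee_pos: [0.4708, -0.0311, 0.0564]
tool_rot: [0.869, 2.667, -0.155]
force: [-0.7, 0.3, 0.2]
grip_width: 0.006
finger_force: 0.0
```

Run:
```python
from keep import *
x,Rm,o=now(); print(x,tcp(.48),o["force"],rot(Rm,K,1),"fix",lin(Rm,tcp(.48)-x,1))
f=ctrl.grab_frame("scene"); np.savez("pics/scene6.npz",**f)
cv2.imwrite("pics/s6.png",cv2.resize(f["color"][190:265,215:325,::-1],None,fx=6,fy=6,interpolation=cv2.INTER_CUBIC))
```

```text
[ 0.47078497 -0.03108341  0.05640205] [ 0.46928154 -0.0310435   0.05485416] [-0.73938673  0.3128739   0.18254967] [-0.0001, 0.0001, 0.0] fix [0.028, -0.014, 0.017]
```

View pics/s6.png

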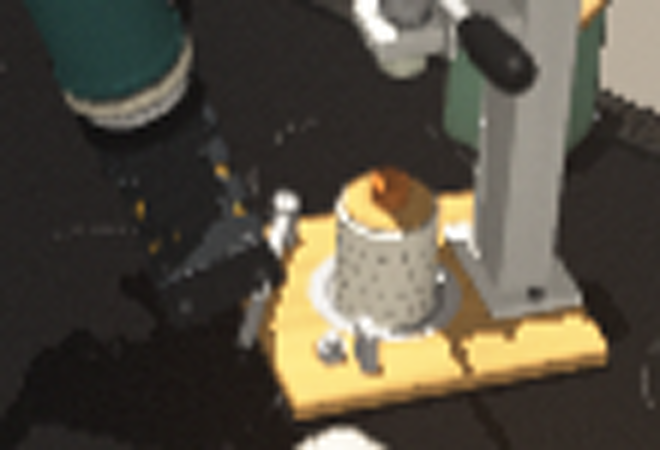

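Emit:
jog_arm(
  hand=[-1,-1,-1,-1,-1,-1],
  linear=[
    [-0.124,-0.13,0.072],
    [-0.168,-0.093,0.061],
    [-0.09,-0.034,0.033],
    [-0.09,-0.034,0.033],
    [-0.094,-0.02,0.035],
    [0,0,0],
  ],
  twist=[
    [0,0,0],
    [0,0,0],
    [0,0,0],
    [0,0,0],
    [0,0,0],
    [0,0,0],
  ],
)

```text
time_s: 16.5
ee_pos: [0.4898, -0.067, 0.0549]
tool_rot: [0.867, 2.667, -0.154]
force: [-0.3, 0.2, 0.2]
grip_width: 0.006
finger_force: 0.0
```

Run:
```python
from keep import *
x,Rm,o=now(); print(x,[((x-tcp(k))@PX).round(4) for k in(.06,0)],((x-tcp(0))@PY).round(4),o["force"],o["force"]@PX)
print("push 2mm",lin(Rm,.002*PX,1),"5mm",lin(Rm,.005*PX,1))
```

```text
[ 0.48982674 -0.06699294  0.05494459] [np.float64(-0.0002), np.float64(-0.0063)] 0.0022 [-0.25744974  0.2356204   0.19091208] -0.34685183986257967
push 2mm [-0.031, -0.0, 0.011] 5mm [-0.078, -0.0, 0.029]
```

Emit:
jog_arm(
  hand=[-1,-1,-1,-1,-1],
  linear=[
    [-0.031,0,0.011],
    [-0.031,0,0.011],
    [-0.031,0,0.011],
    [0,0,0],
    [0,0,0],
  ],
  twist=[
    [0,0,0],
    [0,0,0],
    [0,0,0],
    [0,0,0],
    [0,0,0],
  ],
)

```text
time_s: 17.12
ee_pos: [0.4946, -0.0703, 0.0551]
tool_rot: [0.867, 2.667, -0.154]
force: [0.0, -1.2, 0.1]
grip_width: 0.006
finger_force: 0.0
```

Emit:
jog_arm(
  hand=[-1,-1,-1],
  linear=[
    [-0.031,0,0.011],
    [0,0,0],
    [0,0,0],
  ],
  twist=[
    [0,0,0],
    [0,0,0],
    [0,0,0],
  ],
)

```text
time_s: 17.5
ee_pos: [0.4957, -0.0714, 0.0548]
tool_rot: [0.867, 2.668, -0.154]
force: [-0.6, 1.8, 1.2]
grip_width: 0.004
finger_force: 0.9
```

Run:
```python
from keep import *
x,Rm,o=now(); print(x,((x-tcp(0))@PX).round(4),((x-tcp(0))@PY).round(4),o["force"],o["force"]@PX)
```

```text
[ 0.49565671 -0.07136266  0.05481804] 0.001 0.0021 [-0.56231922  1.77111102  1.19087887] -1.4981186542227236
```

Emit:
jog_arm(
  hand=[-1,-1,-1],
  linear=[
    [-0.031,0,0.011],
    [0,0,0],
    [0,0,0],
  ],
  twist=[
    [0,0,0],
    [0,0,0],
    [0,0,0],
  ],
)

```text
time_s: 17.88
ee_pos: [0.4963, -0.072, 0.0545]
tool_rot: [0.868, 2.67, -0.154]
force: [-6.4, 6.9, 5.7]
grip_width: 0.003
finger_force: 4.6
```

Run:
```python
from keep import *
x,Rm,o=now(); print(x,((x-tcp(0))@PX).round(4),o["force"],o["force"]@PX)
```

```text
[ 0.49633141 -0.07195898  0.05449684] 0.0019 [-6.43583347  6.94415783  5.74068446] -9.29195471519756
```

```bash
cat > lev.py <<'E'
from plan import *
D=lean(AZP,0)
def hand(lev,r=.205,dz=0):
    t=.15-lev; return W(p,[-.0135,.04-r*np.cos(t),.27+r*np.sin(t)+dz])[0]
def look(tag):
    f=ctrl.grab_frame("scene"); np.savez(f"pics/l{tag}.npz",**f)
    return meas(f)
def meas(f):
    # cap top edge row, sub-pixel, along ram axis columns
    g=cv2.GaussianBlur(cv2.cvtColor(f["color"],cv2.COLOR_RGB2GRAY),(3,1),0).astype(float)
    zs=np.arange(.20,.42,.0005); uv=proj(f,np.array([W(p,[0,0,z])[0] for z in zs]))
    v=cv2.remap(g.astype(np.float32),uv[:,0].astype(np.float32).reshape(-1,1),uv[:,1].astype(np.float32).reshape(-1,1),cv2.INTER_LINEAR).ravel()
    return zs,v
E
python3 - <<'E'
from lev import *
x,Rm,o=now()
print("out1",lin(Rm,-.024*PX,1),"up.05",lin(Rm,[0,0,.05],1))
a=x-.12*PX+[0,0,.4]; t=hand(0); t=np.r_[t[:2],a[2]]; print(a,t,"over 5",lin(Rm,t-a,5),"rot 3",rot(Rm,D,3))
S=lambda s:[q.round(2).tolist() for q in s]
for z in(.455,.335,.27): print(S(ik(np.r_[t[:2],z],D,6)))
print(S(ik(a,Rm,1,q0=[0,-.3,2.2,-.4,.6,-.6])),S(ik(t,Rm,1,q0=[-.4,-.3,2.2,-.4,.6,-.6])))
for n in("scene0","scene5"):
    f=load(f"pics/{n}.npz"); zs,v=meas(f); i=zs>.33; g=np.diff(v[i]); print(n,zs[i][np.argmax(g)],v[i][::8].round(0))
E
```

```text
out1 [0.376, 0.0, -0.136] up.05 [-0.284, -0.001, -0.783]
[ 0.39938795 -0.00123441  0.45449684] [ 0.44969202 -0.21830336  0.45449684] over 5 [-0.528, -0.486, 0.192] rot 3 [-0.0001, 0.0185, 0.0001]
[[-0.5, -0.13, 1.67, -0.0, 1.6, -1.44]]
[[-0.5, -0.11, 1.87, 0.0, 1.39, -1.44]]
[[-0.5, -0.08, 1.96, -0.0, 1.27, -1.44]]
[[0.12, -0.5, 1.97, -0.24, 1.42, -0.81]] [[-0.47, -0.35, 1.87, -0.06, 1.27, -1.4]]
scene0 0.38050000000000017 [130. 135. 134. 125. 122. 118. 113. 124. 128. 109.  84. 118. 129. 145.
 169. 174. 174. 174. 173. 174. 175. 175. 174.]
scene5 0.38050000000000017 [133. 139. 138. 130. 127. 121. 117. 128. 132. 112.  86. 122. 134. 149.
 174. 179. 179. 179. 178. 178. 179. 179. 179.]
```

Emit:
jog_arm(
  hand=[-1,-1,-1,-1,-1,-1,-1,-1,-1,-1,-1,-1],
  linear=[
    [0.188,0,-0.068],
    [0.376,0,-0.136],
    [0.376,0,-0.136],
    [0.376,0,-0.136],
    [-0.284,0,-0.783],
    [-0.284,0,-0.783],
    [-0.284,0,-0.783],
    [-0.284,0,-0.783],
    [-0.284,0,-0.783],
    [-0.284,0,-0.783],
    [-0.284,0,-0.783],
    [-0.284,0,-0.783],
  ],
  twist=[
    [0,0,0],
    [0,0,0],
    [0,0,0],
    [0,0,0],
    [0,0,0],
    [0,0,0],
    [0,0,0],
    [0,0,0],
    [0,0,0],
    [0,0,0],
    [0,0,0],
    [0,0,0],
  ],
)

```text
time_s: 19.38
ee_pos: [0.4286, -0.0226, 0.4562]
tool_rot: [0.867, 2.667, -0.154]
force: [1.1, -0.0, 1.0]
grip_width: 0.002
finger_force: 0.0
```

Run:
```python
from lev import *
x,Rm,o=now(); print(x,o["joint_positions"].round(2))
t=np.r_[hand(0)[:2],.46]; print("over 6",lin(Rm,t-x,6),"rot 3",rot(Rm,D,3))
zs,v=look("a"); i=zs>.33; print("cap",zs[i][np.argmax(np.diff(v[i]))])
f=load("pics/la.npz"); g=cv2.cvtColor(f["color"],cv2.COLOR_RGB2GRAY)
for k in np.arange(-.12,.26,.03):
    # brightness along the bar's centreline vs both sides
    L=np.array([W(p,[-.044-r*np.sin(k),.066-r*np.cos(k),.044])[0] for r in np.linspace(.06,.125,60)]); uv=proj(f,L)
    print(round(k,2),cv2.remap(g,uv[:,:1].astype(np.float32),uv[:,1:].astype(np.float32),1).ravel()[::8],f["color"][uv[30,1].round().astype(int),uv[30,0].round().astype(int)])
```

```text
[ 0.42856252 -0.02259375  0.456212  ] [ 0.05 -0.45  1.94 -0.22  1.38 -0.88]
over 6 [-0.348, -0.405, 0.117] rot 3 [-0.0, 0.0186, 0.0001]
cap 0.38050000000000017
-0.12 [236 202 165 161 173 172 203 243] [180 170 151]
-0.09 [234 214 168 162 173 158 192 224] [180 170 151]
-0.06 [237 228 203 207 199 194 187 166] [183 177 167]
-0.03 [241 240 243 239 230 233 238 241] [246 244 240]
0.0 [241 237 239 240 234 232 235 233] [246 244 240]
0.03 [227 227 211 201 201 183 157 176] [236 233 227]
0.06 [212 171 153 156 137 124 116 215] [121 118 111]
0.09 [154 109 120 120 142 137 173 214] [175 154 131]
0.12 [ 99 114 125 177 184 215 215 225] [175 154 131]
0.15 [118 135 197 207 216 220 217 226] [248 216 125]
0.18 [142 190 219 217 218 220 217 225] [249 218 127]
0.21 [174 218 221 217 217 221 218 225] [249 216 125]
0.24 [208 219 222 217 216 221 218 224] [249 216 125]
```

Emit:
jog_arm(
  hand=[-1,-1,-1,-1,-1,-1,-1,-1,-1,-1],
  linear=[
    [-0.348,-0.405,0.117],
    [-0.348,-0.405,0.117],
    [-0.348,-0.405,0.117],
    [-0.348,-0.405,0.117],
    [-0.348,-0.405,0.117],
    [-0.348,-0.405,0.117],
    [0,0,0],
    [0,0,0],
    [0,0,0],
    [0,0,0],
  ],
  twist=[
    [0,0,0],
    [0,0,0],
    [0,0,0],
    [0,0,0],
    [0,0,0],
    [0,0,0],
    [0,0.0186,0],
    [0,0.0186,0],
    [0,0.0186,0],
    [0,0,0],
  ],
)

```text
time_s: 20.68
ee_pos: [0.451, -0.219, 0.4565]
tool_rot: [-0.972, -2.984, 0.001]
force: [0.5, 0.6, 0.0]
grip_width: 0.004
finger_force: 0.0
```

Run:
```python
from lev import *
x,Rm,o=now(); t=np.r_[hand(0)[:2],.46]; print(x,t,"fix",lin(Rm,t-x,1),rot(Rm,D,1),o["force"])
zs,v=look("b"); i=zs>.33; print("cap",zs[i][np.argmax(np.diff(v[i]))],v[i][::8].round(0))
# handle dark pixels centroid
f=load("pics/lb.npz"); u=proj(f,[hand(0,r) for r in(.17,.205,.24)]);print(u)
g=cv2.cvtColor(f["color"],cv2.COLOR_RGB2GRAY); r0,c0=180,285; sub=g[r0:215,c0:312]; print((sub<60).sum()); ys,xs=np.nonzero(sub<60); print(xs.mean()+c0,ys.mean()+r0,xs.min()+c0,xs.max()+c0,ys.min()+r0,ys.max()+r0)
f=load("pics/scene5.npz");g=cv2.cvtColor(f["color"],cv2.COLOR_RGB2GRAY);sub=g[r0:215,c0:312];ys,xs=np.nonzero(sub<60); print("s5",xs.mean()+c0,ys.mean()+r0,xs.min()+c0,xs.max()+c0,ys.min()+r0,ys.max()+r0)
```

```text
[ 0.45099047 -0.21902293  0.45649492] [ 0.44969202 -0.21830336  0.46      ] fix [0.025, -0.003, -0.058] [-0.0003, -0.0004, 0.0001] [0.46515823 0.58283773 0.00764561]
cap 0.37250000000000016 [128. 134. 133. 124. 122. 117. 111. 123. 128. 106.  82. 116. 129. 145.
 169. 173. 173. 173. 175. 173. 173. 173. 174.]
[[291.8767516  194.37046738]
 [295.75694242 198.96370905]
 [299.82095762 203.77455593]]
170
293.3 202.30588235294118 285 311 192 214
s5 293.0125 202.36875 285 311 193 214
```

Emit:
jog_arm(
  hand=[-1,-1,-1,-1,-1,-1,-1,-1,-1,-1],
  linear=[
    [-0.01,0,0.62],
    [0,0,0.62],
    [0,0,0.62],
    [0,0,0.2],
    [0,0,0.2],
    [0,0,0.2],
    [0,0,0.2],
    [0,0,0.2],
    [0,0,0.1],
    [0,0,0],
  ],
  twist=[
    [0,0,0],
    [0,0,0],
    [0,0,0],
    [0,0,0],
    [0,0,0],
    [0,0,0],
    [0,0,0],
    [0,0,0],
    [0,0,0],
    [0,0,0],
  ],
)

```text
time_s: 21.98
ee_pos: [0.451, -0.2198, 0.282]
tool_rot: [0.971, 2.986, -0.005]
force: [-3.4, -2.0, 5.0]
grip_width: 0.005
finger_force: 2.2
```

Emit:
jog_arm(
  hand=[-1,-1,-1,-1],
  linear=[
    [0,0,0.07],
    [0,0,0.07],
    [0,0,0],
    [0,0,0],
  ],
  twist=[
    [0,0,0],
    [0,0,0],
    [0,0,0],
    [0,0,0],
  ],
)

```text
time_s: 22.48
ee_pos: [0.4513, -0.2195, 0.2739]
tool_rot: [0.971, 2.985, -0.003]
force: [-2.8, -1.7, 4.7]
grip_width: 0.002
finger_force: 2.6
```

Emit:
jog_arm(
  hand=[-1,-1,-1],
  linear=[
    [0,0,0.04],
    [0,0,0],
    [0,0,0],
  ],
  twist=[
    [0,0,0],
    [0,0,0],
    [0,0,0],
  ],
)

```text
time_s: 22.85
ee_pos: [0.4514, -0.2193, 0.2714]
tool_rot: [0.971, 2.985, -0.003]
force: [-2.0, -0.9, 5.2]
grip_width: 0.005
finger_force: 2.8
```

Emit:
jog_arm(
  hand=[-1,-1,-1],
  linear=[
    [0,0,0.05],
    [0,0,0],
    [0,0,0],
  ],
  twist=[
    [0,0,0],
    [0,0,0],
    [0,0,0],
  ],
)

```text
time_s: 23.22
ee_pos: [0.4515, -0.2193, 0.27]
tool_rot: [0.97, 2.984, -0.003]
force: [-3.7, 0.4, 13.2]
grip_width: 0.006
finger_force: 6.3
```

Emit:
jog_arm(
  hand=[-1,-1,-1],
  linear=[
    [0,0,0.05],
    [0,0,0],
    [0,0,0],
  ],
  twist=[
    [0,0,0],
    [0,0,0],
    [0,0,0],
  ],
)

```text
time_s: 23.6
ee_pos: [0.4516, -0.2193, 0.2692]
tool_rot: [0.97, 2.983, -0.003]
force: [-9.2, 2.2, 22.1]
grip_width: 0.003
finger_force: 10.9
```

Emit:
jog_arm(
  hand=[-1,-1,-1,-1,-1],
  linear=[
    [0,0,-0.81],
    [0,0,-0.81],
    [0,0,-0.81],
    [0,0,-0.81],
    [0,0,0],
  ],
  twist=[
    [0,0,0],
    [0,0,0],
    [0,0,0],
    [0,0,0],
    [0,0,0],
  ],
)

```text
time_s: 24.22
ee_pos: [0.4526, -0.2191, 0.4637]
tool_rot: [0.968, 2.978, -0.003]
force: [-1.0, -0.2, -0.3]
grip_width: 0.007
finger_force: 0.0
```

```bash
cat >> lev.py <<'E'
def cap(f):
    zs,v=meas(f); i=np.nonzero((v<152)&(zs<.40))[0][-1]; return zs[i]
def disp(fa,fb):
    # vertical pixel shift of the ram top (cap patch), by template match
    a,b=[cv2.resize(cv2.cvtColor(f["color"],cv2.COLOR_RGB2GRAY)[135:200,268:302],None,fx=8,fy=8,interpolation=cv2.INTER_CUBIC) for f in(fa,fb)]
    T=a[8*14:8*24,8*11:8*23]; m=cv2.matchTemplate(b,T,cv2.TM_CCOEFF_NORMED); y,x=np.unravel_index(m.argmax(),m.shape); return (x-88)/8,(y-112)/8,m.max()
E
python3 - <<'E'
from lev import *
x,Rm,o=now(); print(x,o["time_s"])
look("c"); fb,fc=load("pics/lb.npz"),load("pics/lc.npz")
print("cap",cap(load("pics/scene0.npz")),cap(fb),cap(fc),"disp",disp(fb,fc))
print("px per mm",(proj(fb,W(p,[0,0,.36]))-proj(fb,W(p,[0,0,.37]))))
print(np.abs(fc["color"].astype(int)-fb["color"])[140:270,255:325].max(2).max())
d=np.abs(fc["color"].astype(int)-fb["color"]).max(2)>30; ys,xs=np.nonzero(d[140:270,255:325]); print(len(ys),xs.min()+255,xs.max()+255,ys.min()+140,ys.max()+140)
E
```

```text
[ 0.45258208 -0.21910134  0.46368199] 24.225
cap 0.3825000000000002 0.3825000000000002 0.36850000000000016 disp (np.float64(-0.25), np.float64(4.0), np.float32(0.8074413))
px per mm [[-0.18849808  2.71673007]]
148
231 277 324 140 206
```

Emit:
jog_arm(
  hand=[-1,-1,-1,-1,-1,-1,-1,-1,-1,-1],
  linear=[
    [-0.02,0,0.66],
    [0,0,0.66],
    [0,0,0.66],
    [0,0,0.25],
    [0,0,0.25],
    [0,0,0.25],
    [0,0,0.25],
    [0,0,0.25],
    [0,0,0.02],
    [0,0,0],
  ],
  twist=[
    [0,0,0],
    [0,0,0],
    [0,0,0],
    [0,0,0],
    [0,0,0],
    [0,0,0],
    [0,0,0],
    [0,0,0],
    [0,0,0],
    [0,0,0],
  ],
)

```text
time_s: 25.52
ee_pos: [0.4522, -0.2194, 0.2689]
tool_rot: [0.97, 2.985, -0.001]
force: [-11.1, 5.9, 21.6]
grip_width: 0.006
finger_force: 11.5
```

Emit:
jog_arm(
  hand=[-1,-1,-1,-1,-1,-1,-1,-1,-1,-1,-1],
  linear=[
    [0,0,-0.63],
    [0,0,-0.63],
    [0,0,0],
    [0,0,0],
    [0,0,0.25],
    [0,0,0.25],
    [0,0,0.25],
    [0,0,0.25],
    [0,0,0.25],
    [0,0,0.01],
    [0,0,0],
  ],
  twist=[
    [0,0,0],
    [0,0,0],
    [0,0,0],
    [0,0,0],
    [0,0,0],
    [0,0,0],
    [0,0,0],
    [0,0,0],
    [0,0,0],
    [0,0,0],
    [0,0,0],
  ],
)

```text
time_s: 26.9
ee_pos: [0.4516, -0.2197, 0.2681]
tool_rot: [0.971, 2.986, -0.003]
force: [-11.3, 3.3, 31.0]
grip_width: 0.006
finger_force: 15.7
```

Emit:
jog_arm(
  hand=[-1,-1,-1,-1,-1],
  linear=[
    [0,0,-0.81],
    [0,0,-0.81],
    [0,0,-0.81],
    [0,0,-0.81],
    [0,0,0],
  ],
  twist=[
    [0,0,0],
    [0,0,0],
    [0,0,0],
    [0,0,0],
    [0,0,0],
  ],
)

```text
time_s: 27.52
ee_pos: [0.4528, -0.2195, 0.46]
tool_rot: [0.97, 2.984, -0.001]
force: [0.1, 1.0, 0.3]
grip_width: 0.004
finger_force: 0.0
```

Run:
```python
from lev import *
x,Rm,o=now(); print(x,o["time_s"])
look("d"); fb,fc=load("pics/lb.npz"),load("pics/ld.npz")
print("cap",cap(fb),cap(fc),"disp",disp(fb,fc))
```

```text
[ 0.45279603 -0.21949442  0.45996332] 27.525
cap 0.3825000000000002 0.33600000000000013 disp (np.float64(-1.0), np.float64(11.625), np.float32(0.6282839))
```

```bash
cat >> lev.py <<'E'
CD=np.array([-1.065,-.709,0]);CD/=np.linalg.norm(CD)
def foot(f,zs=np.arange(.09,.2101,.004)):
    uv=proj(f,np.array([W(p,[0,0,z])[0]+.013*CD for z in zs])).astype(np.float32)
    return zs,cv2.remap(f["color"],uv[:,:1],uv[:,1:],1).reshape(-1,3)
E
python3 - <<'E'
from lev import *
A=[foot(load(f"pics/l{k}.npz"))for k in "acd"]
for i,z in enumerate(A[0][0]): print(round(z,3),*[a[1][i] for a in A])
E
```

```text
0.09 [165 122  69] [162 119  66] [162 119  66]
0.094 [138  87  46] [136  85  45] [135  84  45]
0.098 [135  79  40] [134  78  39] [133  78  39]
0.102 [135  78  38] [133  78  38] [133  78  39]
0.106 [127  74  38] [124  73  37] [124  72  37]
0.11 [117  69  37] [114  67  36] [114  66  35]
0.114 [114  66  36] [111  65  35] [112  65  34]
0.118 [110  65  36] [107  62  34] [107  63  33]
0.122 [93 58 36] [93 58 36] [90 57 35]
0.126 [60 46 39] [59 46 38] [56 44 35]
0.13 [47 40 38] [46 41 38] [46 41 37]
0.134 [47 41 37] [44 40 37] [45 40 36]
0.138 [46 41 39] [45 40 37] [46 40 37]
0.142 [46 41 38] [47 42 38] [116 113  97]
0.146 [46 41 39] [46 41 38] [154 152 130]
0.15 [47 41 39] [46 40 38] [159 156 135]
0.154 [46 41 38] [46 41 38] [116 121 128]
0.158 [46 41 38] [46 41 38] [104 110 129]
0.162 [47 41 39] [46 41 38] [138 137 137]
0.166 [46 41 39] [45 41 38] [149 145 136]
0.17 [46 41 39] [67 62 55] [133 129 121]
0.174 [44 41 38] [119 116 100] [117 112 107]
0.178 [46 42 39] [155 151 131] [117 110 106]
0.182 [46 42 38] [148 148 135] [126 121 116]
0.186 [62 57 52] [ 91 104 126] [128 123 118]
0.19 [142 138 121] [ 87 103 129] [124 120 114]
0.194 [163 161 139] [143 141 137] [118 114 110]
0.198 [162 158 138] [146 142 133] [127 122 117]
0.202 [153 150 136] [149 143 133] [143 138 129]
0.206 [155 150 140] [154 150 140] [152 147 137]
0.21 [159 155 145] [155 151 141] [156 151 142]
```

Emit:
jog_arm(
  hand=[-1,-1,-1,-1,-1,-1,-1,-1,-1,-1],
  linear=[
    [-0.02,0,0.64],
    [0,0,0.64],
    [0,0,0.64],
    [0,0,0.25],
    [0,0,0.25],
    [0,0,0.25],
    [0,0,0.25],
    [0,0,0.25],
    [0,0,0.02],
    [0,0,0],
  ],
  twist=[
    [0,0,0],
    [0,0,0],
    [0,0,0],
    [0,0,0],
    [0,0,0],
    [0,0,0],
    [0,0,0],
    [0,0,0],
    [0,0,0],
    [0,0,0],
  ],
)

```text
time_s: 28.82
ee_pos: [0.4529, -0.22, 0.2696]
tool_rot: [0.971, 2.986, -0.001]
force: [-7.7, 3.7, 14.8]
grip_width: 0.002
finger_force: 7.5
```

Emit:
jog_arm(
  hand=[-1,-1,-1,-1,-1],
  linear=[
    [0,0,-0.81],
    [0,0,-0.81],
    [0,0,-0.81],
    [0,0,-0.81],
    [0,0,0],
  ],
  twist=[
    [0,0,0],
    [0,0,0],
    [0,0,0],
    [0,0,0],
    [0,0,0],
  ],
)

```text
time_s: 29.45
ee_pos: [0.4544, -0.2206, 0.4662]
tool_rot: [0.968, 2.978, -0.003]
force: [0.4, -0.8, -0.3]
grip_width: 0.003
finger_force: 0.0
```

Run:
```python
from lev import *
x,Rm,o=now(); print(x,o["time_s"])
look("e"); fb,fc=load("pics/lb.npz"),load("pics/le.npz")
print("cap",cap(fb),cap(fc),"disp",disp(fb,fc))
A=[foot(load(f"pics/l{k}.npz"))for k in "de"]
for i,z in enumerate(A[0][0]): print(round(z,3),*[a[1][i] for a in A])
```

```text
[ 0.45444037 -0.22061095  0.46618121] 29.45
cap 0.3825000000000002 0.3255000000000001 disp (np.float64(10.375), np.float64(41.0), np.float32(0.6129063))
0.09 [162 119  66] [161 119  65]
0.094 [135  84  45] [136  85  44]
0.098 [133  78  39] [134  79  39]
0.102 [133  78  39] [134  78  38]
0.106 [124  72  37] [125  72  36]
0.11 [114  66  35] [114  65  34]
0.114 [112  65  34] [112  64  34]
0.118 [107  63  33] [109  64  35]
0.122 [90 57 35] [92 58 37]
0.126 [56 44 35] [68 56 46]
0.13 [46 41 37] [136 133 115]
0.134 [45 40 36] [158 156 134]
0.138 [46 40 37] [137 140 131]
0.142 [116 113  97] [ 89 104 129]
0.146 [154 152 130] [118 123 135]
0.15 [159 156 135] [148 145 139]
0.154 [116 121 128] [144 139 130]
0.158 [104 110 129] [128 122 116]
0.162 [138 137 137] [121 116 110]
0.166 [149 145 136] [124 119 114]
0.17 [133 129 121] [128 125 118]
0.174 [117 112 107] [126 123 117]
0.178 [117 110 106] [120 115 109]
0.182 [126 121 116] [120 116 109]
0.186 [128 123 118] [123 120 114]
0.19 [124 120 114] [114 110 106]
0.194 [118 114 110] [109 105 102]
0.198 [127 122 117] [114 110 104]
0.202 [143 138 129] [139 135 126]
0.206 [152 147 137] [151 146 136]
0.21 [156 151 142] [156 151 141]
```

Emit:
jog_arm(
  hand=[-1,-1,-1,-1,-1,-1,-1,-1,-1,-1],
  linear=[
    [-0.04,-0.02,0.67],
    [0,0,0.67],
    [0,0,0.67],
    [0,0,0.25],
    [0,0,0.25],
    [0,0,0.25],
    [0,0,0.25],
    [0,0,0.25],
    [0,0,0.05],
    [0,0,0],
  ],
  twist=[
    [0,0,0],
    [0,0,0],
    [0,0,0],
    [0,0,0],
    [0,0,0],
    [0,0,0],
    [0,0,0],
    [0,0,0],
    [0,0,0],
    [0,0,0],
  ],
)

```text
time_s: 30.75
ee_pos: [0.4545, -0.2226, 0.2685]
tool_rot: [0.97, 2.985, -0.001]
force: [-12.3, 4.9, 25.6]
grip_width: 0.008
finger_force: 13.0
```

Emit:
jog_arm(
  hand=[-1,-1,-1,-1,-1],
  linear=[
    [0,0,-0.81],
    [0,0,-0.81],
    [0,0,-0.81],
    [0,0,-0.81],
    [0,0,0],
  ],
  twist=[
    [0,0,0],
    [0,0,0],
    [0,0,0],
    [0,0,0],
    [0,0,0],
  ],
)

```text
time_s: 31.38
ee_pos: [0.4557, -0.223, 0.4625]
tool_rot: [0.968, 2.978, -0.003]
force: [-0.3, 0.3, 0.0]
grip_width: 0.004
finger_force: 0.0
```

Run:
```python
from lev import *
x,Rm,o=now(); print(x,o["time_s"])
look("f"); fb,fc=load("pics/lb.npz"),load("pics/lf.npz")
print("cap",cap(fb),cap(fc))
A=[foot(load(f"pics/l{k}.npz"),np.arange(.1,.17,.003))for k in "ef"]
for i,z in enumerate(A[0][0]): print(round(z,3),*[a[1][i] for a in A])
```

```text
[ 0.45573218 -0.22304101  0.46246775] 31.375
cap 0.3825000000000002 0.3255000000000001
0.1 [135  79  39] [136  79  40]
0.103 [134  78  38] [132  77  38]
0.106 [125  72  36] [123  72  36]
0.109 [115  66  34] [118  75  43]
0.112 [112  64  34] [131 107  81]
0.115 [112  64  34] [146 135 111]
0.118 [109  64  35] [157 154 131]
0.121 [98 60 36] [158 157 134]
0.124 [77 54 39] [118 126 130]
0.127 [84 75 63] [ 96 107 129]
0.13 [136 133 115] [108 116 134]
0.133 [153 151 129] [134 134 137]
0.136 [150 150 133] [147 143 137]
0.139 [128 133 130] [146 141 132]
0.142 [ 89 104 129] [127 122 117]
0.145 [104 113 133] [112 108 103]
0.148 [140 138 138] [107 103  98]
0.151 [152 148 139] [119 115 110]
0.154 [144 139 130] [126 122 116]
0.157 [132 126 120] [127 124 118]
0.16 [120 115 109] [122 119 113]
0.163 [121 117 111] [119 115 110]
0.166 [124 119 114] [122 117 112]
0.169 [128 124 118] [129 123 117]
```

Run:
```python
from lev import *
for k in "def":
    f=load(f"pics/l{k}.npz"); c=f["color"].astype(int)
    sub=c[150:225,268:296]; 
    r=(sub[...,0]-sub[...,1]>25)&(sub[...,0]-sub[...,2]<sub[...,0]); ys,xs=np.nonzero(r); b=sub[...,2]-sub[...,0]>12; yb,xb=np.nonzero(b)
    print(k,"red rows",[(y+150,(ys==y).sum(),xs[ys==y].min()+268,xs[ys==y].max()+268) for y in np.unique(ys)],"\n blue rows",[(y+150,(yb==y).sum()) for y in np.unique(yb)])
f=load("pics/lf.npz");c=f["color"]
ax=proj(f,[W(p,[0,0,z])[0] for z in(.11,.13,.15,.17)]);print(ax)
for y in range(188,216): print(y,[tuple(int(t) for t in c[y,x]) for x in(277,279,281,283)])
```

```text
d red rows [(np.int64(183), np.int64(1), np.int64(295), np.int64(295)), (np.int64(184), np.int64(2), np.int64(294), np.int64(295)), (np.int64(185), np.int64(3), np.int64(293), np.int64(295)), (np.int64(186), np.int64(2), np.int64(292), np.int64(293)), (np.int64(204), np.int64(1), np.int64(279), np.int64(279)), (np.int64(218), np.int64(4), np.int64(277), np.int64(280)), (np.int64(219), np.int64(8), np.int64(275), np.int64(282)), (np.int64(220), np.int64(11), np.int64(273), np.int64(283)), (np.int64(221), np.int64(12), np.int64(273), np.int64(285)), (np.int64(222), np.int64(18), np.int64(275), np.int64(293)), (np.int64(223), np.int64(16), np.int64(275), np.int64(293)), (np.int64(224), np.int64(19), np.int64(272), np.int64(293))] 
 blue rows [(np.int64(209), np.int64(4)), (np.int64(210), np.int64(4))]
e red rows [(np.int64(183), np.int64(1), np.int64(295), np.int64(295)), (np.int64(184), np.int64(2), np.int64(294), np.int64(295)), (np.int64(185), np.int64(3), np.int64(293), np.int64(295)), (np.int64(186), np.int64(2), np.int64(292), np.int64(293)), (np.int64(218), np.int64(4), np.int64(
[... 2530 characters left out ...]
14, 107, 103)]
206 [(51, 49, 44), (118, 114, 109), (119, 114, 109), (113, 108, 103)]
207 [(56, 52, 49), (119, 116, 109), (132, 126, 119), (116, 112, 108)]
208 [(55, 51, 47), (121, 116, 110), (119, 114, 109), (114, 109, 104)]
209 [(57, 53, 51), (122, 117, 110), (122, 118, 113), (118, 114, 108)]
210 [(49, 43, 41), (123, 119, 113), (129, 126, 120), (112, 108, 103)]
211 [(46, 41, 37), (128, 124, 117), (125, 120, 116), (100, 96, 92)]
212 [(46, 40, 38), (129, 124, 116), (114, 110, 105), (88, 82, 81)]
213 [(46, 40, 40), (141, 135, 127), (124, 119, 114), (73, 69, 64)]
214 [(58, 53, 48), (140, 134, 126), (154, 148, 139), (60, 57, 53)]
215 [(94, 90, 80), (128, 127, 127), (148, 145, 140), (82, 79, 75)]
```

Run:
```python
from lev import *
for k,r in(("c",(192,208)),("d",(198,214)),("e",(202,217)),("f",(206,221))):
    c=load(f"pics/l{k}.npz")["color"].astype(int); print(k)
    for y in range(*r): print(y,"R-G",(c[y,275:287,0]-c[y,275:287,1]).tolist(),"R",c[y,275:287,0].tolist())
```

```text
c
192 R-G [2, 1, 3, 2, 1, 2, 4, 4, 4, 3, 4, 1] R [244, 252, 227, 155, 96, 119, 125, 128, 126, 121, 100, 64]
193 R-G [5, 1, 1, 2, 3, 4, 4, 3, 4, 1, 2, 4] R [189, 250, 253, 235, 152, 99, 119, 120, 118, 102, 83, 95]
194 R-G [5, 3, 1, 1, 2, 5, 2, 2, 2, 2, 3, 6] R [155, 239, 253, 253, 247, 180, 103, 101, 98, 104, 113, 141]
195 R-G [3, 5, 2, 1, 1, 1, 5, 5, 4, 3, 5, 6] R [111, 174, 249, 253, 252, 251, 143, 142, 143, 146, 151, 158]
196 R-G [3, 6, 6, 2, 3, 2, 4, 4, 4, 4, 5, 5] R [77, 153, 212, 246, 240, 233, 164, 162, 162, 158, 157, 157]
197 R-G [4, 3, 5, 4, 5, 4, 4, 4, 5, 4, 6, 6] R [54, 131, 146, 181, 161, 155, 156, 155, 153, 152, 154, 154]
198 R-G [4, 4, 4, 2, 4, 7, 4, 6, 5, 4, 5, 4] R [46, 63, 120, 156, 155, 156, 155, 154, 147, 136, 136, 138]
199 R-G [3, 3, 4, 3, 4, 5, 5, 6, 4, 3, 2, 3] R [44, 46, 77, 141, 145, 151, 148, 150, 133, 67, 60, 45]
200 R-G [5, 4, 4, 4, 2, 3, 5, 4, 6, 3, 4, 3] R [45, 46, 46, 65, 93, 132, 143, 156, 142, 53, 47, 38]
201 R-G [3, 4, 4, 3, -6, 0, 2, 2, 1, -1, 4, 3] R [43, 44, 54, 98, 92, 130, 143, 141, 126, 66, 57, 46]
202 R-G [4, 4, 4, 2, -9, -17, -17, -18, -13, -3,
[... 4630 characters left out ...]
 48, 58, 82, 140, 145, 154, 140, 60, 45, 44, 45]
215 R-G [5, 2, 4, -7, 1, 3, 3, 3, 3, 4, 4, 4] R [46, 64, 94, 89, 128, 147, 148, 127, 82, 55, 47, 46]
216 R-G [4, 2, 4, -7, -16, -7, -10, -13, -1, 2, 5, 6] R [51, 115, 200, 96, 67, 109, 105, 84, 118, 87, 46, 47]
217 R-G [6, 5, 1, 3, -9, -13, -14, -8, 2, 2, 6, 5] R [53, 139, 250, 147, 105, 91, 90, 108, 146, 109, 47, 45]
218 R-G [7, 14, 5, 2, 6, 1, 2, 2, 4, 4, 5, 4] R [49, 114, 208, 153, 158, 158, 159, 154, 149, 94, 47, 47]
219 R-G [40, 46, 48, 8, 5, 4, 4, 8, 11, 10, 6, 6] R [160, 189, 169, 138, 154, 157, 158, 151, 132, 71, 46, 48]
220 R-G [30, 51, 90, 62, 21, 19, 21, 33, 39, 23, 13, 6] R [249, 237, 229, 169, 132, 134, 137, 130, 119, 103, 71, 50]
```

Emit:
jog_arm(
  hand=[-1,-1,-1,-1,-1,-1,-1,-1,-1,-1],
  linear=[
    [-0.04,-0.02,0.65],
    [0,0,0.65],
    [0,0,0.65],
    [0,0,0.25],
    [0,0,0.25],
    [0,0,0.25],
    [0,0,0.25],
    [0,0,0.25],
    [0,0,0.05],
    [0,0,0],
  ],
  twist=[
    [0,0,0],
    [0,0,0],
    [0,0,0],
    [0,0,0],
    [0,0,0],
    [0,0,0],
    [0,0,0],
    [0,0,0],
    [0,0,0],
    [0,0,0],
  ],
)

```text
time_s: 32.67
ee_pos: [0.4554, -0.225, 0.2683]
tool_rot: [0.97, 2.985, -0.002]
force: [-13.7, 6.6, 28.5]
grip_width: 0.009
finger_force: 14.2
```

Emit:
jog_arm(
  hand=[-1,-1,-1,-1,-1,-1],
  linear=[
    [0,0,-0.81],
    [0,0,-0.81],
    [0,0,-0.81],
    [0,0,-0.81],
    [0,0,0],
    [0,0,0],
  ],
  twist=[
    [0,0,0],
    [0,0,0],
    [0,0,0],
    [0,0,0],
    [0,0,0],
    [0,0,0],
  ],
)

```text
time_s: 33.42
ee_pos: [0.4554, -0.2246, 0.4555]
tool_rot: [-0.971, -2.988, 0.001]
force: [1.2, 0.5, 0.4]
grip_width: 0.008
finger_force: 0.0
```

Run:
```python
from lev import *
x,Rm,o=now(); print(x,o["time_s"])
look("g")
A=[foot(load(f"pics/l{k}.npz"),np.arange(.1,.151,.003))for k in "fg"]
for i,z in enumerate(A[0][0]): print(round(z,3),*[a[1][i] for a in A])
c=load("pics/lg.npz")["color"].astype(int)
for y in range(208,222): print(y,"R-G",(c[y,275:287,0]-c[y,275:287,1]).tolist(),"R",c[y,275:287,0].tolist())
a,b=load("pics/lb.npz")["color"].astype(int),c
g=np.abs(a-b).max(2)>25; print("lever region changed px",g[185:206,292:305].sum(), "keeper/mould region",g[225:262,255:300].sum())
```

```text
[ 0.45535527 -0.22461409  0.45553562] 33.425
0.1 [136  79  40] [134  77  39]
0.103 [132  77  38] [133  77  38]
0.106 [123  72  36] [126  77  42]
0.109 [118  75  43] [124  88  58]
0.112 [131 107  81] [144 130 107]
0.115 [146 135 111] [155 149 128]
0.118 [157 154 131] [153 152 135]
0.121 [158 157 134] [131 135 131]
0.124 [118 126 130] [100 110 123]
0.127 [ 96 107 129] [ 87  97 116]
0.13 [108 116 134] [103 103 108]
0.133 [134 134 137] [109 105 103]
0.136 [147 143 137] [116 112 106]
0.139 [146 141 132] [124 120 115]
0.142 [127 122 117] [127 123 117]
0.145 [112 108 103] [124 120 114]
0.148 [107 103  98] [120 117 110]
208 R-G [4, 4, 5, 5, 6, 6, 5, 5, 5, 3, 3, 4] R [44, 44, 55, 111, 110, 113, 113, 114, 111, 87, 46, 46]
209 R-G [4, 6, 5, 3, 3, 4, 4, 2, 3, 4, 5, 5] R [45, 47, 57, 105, 102, 119, 119, 117, 111, 85, 46, 46]
210 R-G [4, 6, 3, 3, 5, 5, 5, 4, 5, 4, 5, 6] R [44, 47, 59, 109, 118, 130, 131, 130, 116, 79, 46, 53]
211 R-G [4, 7, 4, 4, 6, 4, 3, 1, 4, 4, 4, 5] R [45, 47, 65, 112, 123, 118, 120, 118, 112, 74, 49, 61]
212 R-G [5, 5, 6, 4, 5, 4, 3, 5, 5, 4, 4, 4] R [45, 47, 69, 111, 125, 12
[... 342 characters left out ...]
[6, 2, 2, -7, 2, 1, 0, 0, 5, 6, 5, 5] R [52, 120, 128, 92, 127, 105, 99, 98, 126, 73, 46, 46]
217 R-G [2, 5, 2, -6, -13, -13, -21, -9, -1, 4, 5, 5] R [56, 157, 198, 100, 72, 82, 65, 82, 118, 104, 46, 47]
218 R-G [6, 7, 1, 3, -3, -5, -8, 2, 3, 3, 5, 4] R [50, 116, 249, 193, 129, 128, 113, 153, 147, 100, 46, 46]
219 R-G [40, 36, 13, 1, 4, 3, 4, 2, 5, 10, 5, 5] R [159, 165, 192, 236, 158, 160, 160, 157, 141, 82, 47, 46]
220 R-G [29, 50, 55, 46, 9, 8, 7, 9, 22, 25, 15, 8] R [249, 236, 178, 176, 144, 149, 146, 140, 114, 102, 69, 51]
221 R-G [34, 52, 66, 91, 39, 43, 35, 41, 32, 30, 31, 16] R [249, 235, 155, 227, 112, 122, 116, 113, 107, 121, 119, 75]
lever region changed px 6 keeper/mould region 0
```

```bash
python3 -c "
from plant import ctrl
print(ctrl.close_job())"
```

```text
the job is handed in; nothing more can be done
None
```

The job is handed in, but the hand-in gave no verdict: images and forces show the mould within about 2 mm of the ring's middle, the keeper shut, and the press pumped six strokes until the red ring had gone in with the blue still showing, with the lever back up; the "top" camera gave only a blank picture, so positions came from the scene camera, the given sizes and contact forces.

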